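# Clear the spacer plates and swing a soundboard brace onto its line

### The job

Lift the two spacer plates, one blue and one red, off the work board and set them flat in one neat pile in the middle of the green pad. Then swing the wooden brace round on the board by pushing it near its free end, until it lies along the blue marked line; its round heel must stay in the ring of brass pins, and the brace must not be lifted. Leave the other things where they are.

Things in the scene. Friction and masses are not known exactly. Their poses are not given: they have to be found in the camera images.
- brace: Medium-brown wooden brace, about 45 g, loose, lying on the work board: a round heel 36 mm across at one end, from which a straight bar 14 mm wide (10 mm for the first 40 mm) runs along its +x axis, its end 225 mm from the heel's centre; all of it 16 mm high. Origin: centre of the heel's underside; z up. The swing to the line is 0.9 to 1.43 rad counter-clockwise seen from above; the plates stand in its way at first.
- brace_tip (a point): Centre of the end face of the brace's free end, 225 mm from the heel's centre, 8 mm above the brace's underside.
- socket (a point): Centre of the heel socket, on the top face of the work board: six upright brass pins (6 mm across, 18 mm high) round it, their centres at a radius of 22.5 mm, at 73 to 287 degrees from the board's x axis, so the heel has 1.5 mm of play, can turn, and can slide out only along the open side if the brace is pulled lengthwise.
- mark: Blue line painted on the work board, 6 mm wide, with a short cross bar at its outer end. Origin at the socket's centre on the board's top; the line runs along its +x axis from 30 to 265 mm, so it shows beyond the end of a brace that lies on it. When the job is done the brace's x axis lies along this x axis.
- workboard: Fixed plywood work board 340 (x) by 420 (y) by 18 mm high with a pale small-guitar top inlaid flush; origin: centre of its underside, on the table. Its top is 18 mm above the table.
- plate_blue: Blue metal spacer plate 90 (x) by 46 (y) by 12 mm, about 130 g, loose, lying on the work board under the red one. Origin: centre of its underside.
- plate_red: Red metal spacer plate 90 (x) by 46 (y) by 12 mm, about 130 g, loose, lying on top of the blue one. Origin: centre of its underside.
- pad: Fixed green rubber pad 130 (x) by 100 (y) by 3 mm on the table, to the left or the right of the work board; origin: centre of its underside.
- glue: Bystander: yellow glue bottle 56 mm across, 120 mm high, standing on the table on the side of the board where the pad is not. Origin: centre of its underside.
- spool_clamp: Bystander: upright little clamp 32 mm across, 64 mm high, standing on the work board 60 to 75 mm beyond the marked line. Origin: centre of its underside.
- pin_tin: Bystander: small steel cup 36 mm across, 35 mm high, on the work board near its far edge. Origin: centre of its underside.
- thumb_plane: Bystander: little brass plane 50 (x) by 22 (y) by 28 mm high, on the work board behind the brace (on its -y side) near the heel half. Origin: centre of its underside.
- chisel: Bystander: red-handled screwdriver, about 200 mm long and 30 mm thick, lying on the table behind and right of the board.
Not all that is in view belongs to the job. Of the things that look like the brace, the larger one is meant.

How it is judged:
By the outcome, as a careful person would: the job done as asked, in the order asked, and still so for the second after the job is handed in, with the robot touching nothing.
It also fails if it takes over 72 s, if anything falls off the work surface, if the arm or the gripper's body presses on something with over 40 N, if the wrist force passes 120 N, or if a joint passes its speed limit or range.

### The arm

A 6-joint arm with a two-finger parallel gripper is mounted at the origin on the work surface. World frame = base frame: x ahead of the robot, y to its left, z up, the work surface at z = 0. Lengths are in m, angles in degrees, forces in N, time in s.
With the tool pointing down it reaches from about 0.3 to 0.75 m from the base axis. Payload 8.5 kg.
Tool frame: the origin (TCP) lies midway between the tips of the shut fingers; the grasp point (between the pads) lies 19 mm behind it; y points along the fingers, z is the direction in which the jaws open and shut, and the axes are right-handed (so a half turn about y gives the same grasp; the last joint's range is limited). The gripper opens to 85 mm and grips with 20 to 120 N. Pads are 22 mm wide; open, the fingers measure 114 mm over their backs; the gripper's body (76 mm by 85 mm) begins 54 mm behind the grasp point. The pads swing forward as they close: fully open they stand 13 mm farther back than shut.
Start: joints at [53.44, 21.807, 74.336, -0, 83.858, -12.336], TCP at [0.226, 0.502, 0.202] pointing down, gripper open.
Joint ranges: [-178.18, 178.18], [-50.72, 133.34], [12.68, 142.11], [-81.47, 261.47], [9.98, 163.14], [-165.26, 165.26]. Speed limits (degrees/s): [136.94, 136.94, 180, 180, 180, 180].

### API

Orientations are given as a 3x3 rotation matrix whose columns are the frame's x, y, z axes.
In Python, from rig import status, imaging, job gives the robot as it stands. The module is installed in compiled form; this text tells all that it offers.
- The arm moves only by the tool jog_arm, never from a script. Its argument "rows" is a list of rows, each an object of numbers: "hand": the opening, from 0 (shut) to 1 (fully open); "dx", "dy", "dz": the shift along the tool's x, y, z in cm; "ax", "ay", "az": the turn, a rotation vector about the tool's x, y, z in degrees. In form: [{"hand": .., "dx": .., "dy": .., "dz": .., "ax": .., "ay": .., "az": ..}, ...]. A call has exactly 5 rows; each row shifts and turns the commanded pose from where the row before left it, along the tool's axes as they then stand; what a row does not reach is not made up. A row lasts 1/12 s, in which the tool goes at most 41.7 mm and 7.16 degrees, less where a joint would pass 70% of its speed; a pose out of reach is approached as far as the arm can. A call is refused whole if a number of a shift passes 4.17 or a number of a turn 7.16, either way. A call with a gripper value outside its range is refused whole. The fingers move at their own pace and stop on an object; "newtons" is the grip in N (left out, the last holds). Time passes only in rows, so rows that do not move let the fingers close, or fill a call up. It gives the time, the measured TCP pose, the force and the opening at its end, in the units of the state.
- status.observe(): the state, without advancing time (a new reading comes with each control period).
- imaging.get_image(name): name is "scene" or "top"; returns the picture (384x512x3 uint8, red, green, blue); there is no depth.
- imaging.camera_model(name): a dict with "K" (3x3 intrinsics, pixels), "position" and "rotation" of the camera in the world. Camera axes: x right, y down, z forward; pixel columns grow to the right and rows downward; lengths in m; the calibration is good to about 2 mm. A picture is of the moment at which its call begins. camera_model takes no time and is no camera call.
- job.close_job(): hands the job in, once; it reports no verdict.
The state is a dict: "time_s": time; "q": joint angles; "qvel": joint speeds; "joint_efforts": joint torques, N m; "position": TCP position; "tool_rot": TCP orientation; "ft_force": force on the tool from outside, world axes, zero at the start; "wrist_torque": the same for the moment, N m; "grip_width": finger opening in m.
Only numpy, scipy, OpenCV 4.12 (cv2) and the standard library are available. Lean on these libraries where they do the work, as an engineer would, in place of code of your own. Each camera call takes 0.05 s, during which the arm holds its last target.

## Working session

There is one attempt and no reset: what is moved stays moved. The work goes in short steps, Python scripts to look and compute and a tool call to move; the robot and the scene stay as the last step left them, time stands still between calls to the robot, and variables do not carry over. Pictures are saved under pics/ and viewed, and the job is handed in when it is done.

Besides the shell and the picture viewer there is one more tool, called after "Call:" as name(argument=value, ...) on one line, values as JSON. jog_arm: Moves the arm, as the interface text tells. Its arguments: {"type":"object","properties":{"rows":{"type":"array"},"newtons":{"type":"number"}},"required":["rows"]}

```bash
mkdir -p pics
cat > h.py <<'E'
import numpy as np, cv2
from rig import status, imaging, job
def snap(n,f):
    im=imaging.get_image(n); cv2.imwrite(f'pics/{f}.png',cv2.cvtColor(im,cv2.COLOR_RGB2BGR)); return im
def cast(n,uv,z):
    m=imaging.camera_model(n); K=np.array(m['K']);R=np.array(m['rotation']);p=np.array(m['position'])
    uv=np.atleast_2d(np.array(uv,float)); d=(R@np.linalg.inv(K)@np.c_[uv,np.ones(len(uv))].T).T
    return p+d*((z-p[2])/d[:,2])[:,None]
def proj(n,X):
    m=imaging.camera_model(n); K=np.array(m['K']);R=np.array(m['rotation']);p=np.array(m['position'])
    c=(np.atleast_2d(X)-p)@R@K.T; return c[:,:2]/c[:,2:]
E
python3 - <<'E'
from h import *
np.set_printoptions(precision=4,suppress=True)
s=status.observe(); print(s)
for n in('top','scene'):
    snap(n,n+'0'); print(imaging.camera_model(n))
E
```

```text
{'time_s': 0.0, 'q': array([ 53.4383,  21.8435,  74.3852,   0.0017,  83.8573, -12.3362]), 'qvel': array([ 0.0191,  0.0104, -0.0368, -0.0099, -0.0099,  0.0087]), 'joint_efforts': array([  0.0005, -44.8462, -23.1277,  -0.0002,   0.0048,  -0.    ]), 'position': array([0.2255, 0.5013, 0.2015]), 'tool_rot': array([[ 0.9119, -0.0009,  0.4103],
       [-0.4103, -0.0012,  0.9119],
       [-0.0003, -1.    , -0.0015]]), 'ft_force': array([ 0.3132, -0.9846,  0.1088]), 'wrist_torque': array([ 0.0142, -0.0066, -0.0109]), 'grip_width': 0.08556758195337841}
{'K': array([[406.6819,   0.    , 257.8168],
       [  0.    , 406.6819, 198.8454],
       [  0.    ,   0.    ,   1.    ]]), 'position': array([ 0.3108, -0.0336,  1.0453]), 'rotation': array([[-0.0125, -0.9881,  0.1535],
       [-0.9999,  0.0118, -0.0057],
       [ 0.0038, -0.1536, -0.9881]])}
{'K': array([[352.646 ,   0.    , 255.9648],
       [  0.    , 352.646 , 194.2833],
       [  0.    ,   0.    ,   1.    ]]), 'position': array([ 1.1299, -0.4287,  0.5951]), 'rotation': array([[ 0.5444,  0.5045, -0.6702],
       [ 0.8387, -0.3112,  0.447 ],
       [ 0.017 , -0.8054, -0.5925]])}
```

View pics/top0.png

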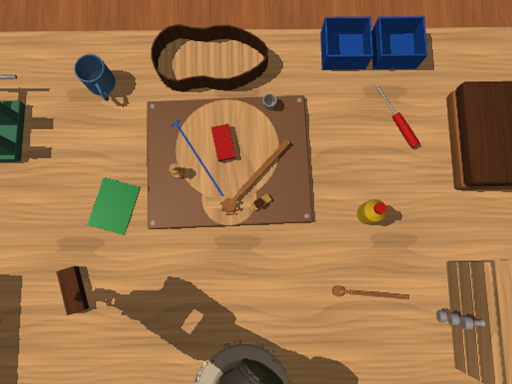

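View pics/scene0.png

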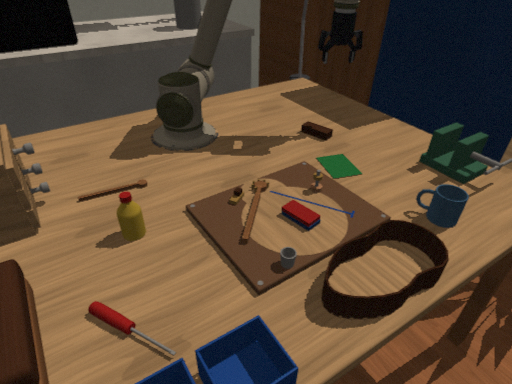

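Top view: red plate at (223,143), pad (115,206), brace from the heel (230,206) to the tip (290,143), mark from (222,195) to (176,123), clamp (176,170), plane (263,201). The small look-alike brace lies off the board at (370,293). Next I'll measure these.

Run:
```python
from h import *
np.set_printoptions(precision=4,suppress=True)
im=cv2.cvtColor(cv2.imread('pics/top0.png'),cv2.COLOR_BGR2RGB); sc=cv2.cvtColor(cv2.imread('pics/scene0.png'),cv2.COLOR_BGR2RGB)
def mask(im,box,lo,hi):
    h=cv2.cvtColor(im,cv2.COLOR_RGB2HSV); m=cv2.inRange(h,np.array(lo),np.array(hi)); k=np.zeros_like(m); x0,y0,x1,y1=box; k[y0:y1,x0:x1]=m[y0:y1,x0:x1]; return k
def rect(n,m,z,name):
    c=max(cv2.findContours(m,cv2.RETR_EXTERNAL,cv2.CHAIN_APPROX_NONE)[0],key=cv2.contourArea)[:,0]
    w=cast(n,c,z)[:,:2]; r=cv2.minAreaRect((w*1000).astype(np.float32)); b=cv2.boxPoints(r)
    e=b[1]-b[0]; f=b[2]-b[1]; l=e if e@e>f@f else f
    print(name,n,'c',np.array(r[0]),'size',r[1],'long ang',np.degrees(np.arctan2(l[1],l[0]))%180)
rect('top',mask(im,(200,115,245,170),(0,150,120),(8,255,255)),.042,'red')
rect('scene',mask(sc,(270,190,330,240),(0,170,150),(8,255,255)),.042,'red')
rect('top',mask(im,(80,170,150,240),(50,100,60),(85,255,255)),.003,'pad')
bl=mask(im,(165,110,232,202),(100,120,60),(125,255,255))
rect('top',bl,.018,'line')
ys,xs=np.nonzero(bl); print(len(xs)); 
w=cast('top',np.c_[xs,ys],.018)[:,:2]
v=cv2.fitLine(w.astype(np.float32),cv2.DIST_HUBER,0,1e-3,1e-3).ravel(); print('fit',v,np.degrees(np.arctan2(v[1],v[0])))
hsv=cv2.cvtColor(im,cv2.COLOR_RGB2HSV)
for p in((270,165),(280,153),(250,186),(230,206),(290,143)): print(p,hsv[p[1],p[0]])
for nm,i,b in(('t',im,(140,90,320,235)),('s',sc,(180,155,400,300))):
    c=i[b[1]:b[3],b[0]:b[2]]; f=min(800/c.shape[1],600/c.shape[0]); cv2.imwrite(f'pics/c{nm}.png',cv2.cvtColor(cv2.resize(c,None,fx=f,fy=f,interpolation=cv2.INTER_CUBIC),cv2.COLOR_RGB2BGR)); print(f)
```

```text
red top c [615.7074  47.9052] size (90.31902313232422, 46.66980743408203) long ang 11.316195Traceback (most recent call last):
  File "<stdin>", line 12, in <module>
  File "<stdin>", line 7, in rect
ValueError: max() iterable argument is empty
```

```bash
cat >> h.py <<'E'
np.set_printoptions(precision=4,suppress=True)
def mask(im,box,lo,hi):
    h=cv2.cvtColor(im,cv2.COLOR_RGB2HSV); m=cv2.inRange(h,np.array(lo),np.array(hi)); k=np.zeros_like(m); x0,y0,x1,y1=box; k[y0:y1,x0:x1]=m[y0:y1,x0:x1]; return k
def rect(n,m,z,name):
    cs=cv2.findContours(m,cv2.RETR_EXTERNAL,cv2.CHAIN_APPROX_NONE)[0]
    if not cs: print(name,'none'); return
    c=max(cs,key=cv2.contourArea)[:,0]
    w=cast(n,c,z)[:,:2]; r=cv2.minAreaRect((w*1000).astype(np.float32)); b=cv2.boxPoints(r)
    e=b[1]-b[0]; f=b[2]-b[1]; l=e if e@e>f@f else f
    print(name,n,'c',np.array(r[0]),'size',np.array(r[1]),'long ang',np.degrees(np.arctan2(l[1],l[0]))%180)
def crop(i,b,f_):
    c=i[b[1]:b[3],b[0]:b[2]]; f=min(800/c.shape[1],600/c.shape[0]); cv2.imwrite(f'pics/{f_}.png',cv2.cvtColor(cv2.resize(c,None,fx=f,fy=f,interpolation=cv2.INTER_CUBIC),cv2.COLOR_RGB2BGR)); print(f_,'scale',f)
E
python3 - <<'E'
from h import *
im=cv2.cvtColor(cv2.imread('pics/top0.png'),cv2.COLOR_BGR2RGB); sc=cv2.cvtColor(cv2.imread('pics/scene0.png'),cv2.COLOR_BGR2RGB)
rect('scene',mask(sc,(270,190,330,240),(0,120,100),(8,255,255))|mask(sc,(270,190,330,240),(172,120,100),(180,255,255)),.042,'red')
rect('top',mask(im,(80,170,150,240),(50,100,60),(85,255,255)),.003,'pad')
bl=mask(im,(165,110,232,202),(100,120,60),(125,255,255))
rect('top',bl,.018,'line')
ys,xs=np.nonzero(bl); print(len(xs)); 
w=cast('top',np.c_[xs,ys],.018)[:,:2]
v=cv2.fitLine(w.astype(np.float32),cv2.DIST_HUBER,0,1e-3,1e-3).ravel(); print('fit',v,np.degrees(np.arctan2(v[1],v[0])))
hsv=cv2.cvtColor(im,cv2.COLOR_RGB2HSV)
for p in((270,165),(280,153),(250,186),(230,206),(290,143)): print(p,hsv[p[1],p[0]])
crop(im,(140,90,320,235),'ct');crop(sc,(180,155,400,300),'cs')
for n,p,z in(('clamp',(176,174),.018),('heel',(230,206),.034),('tip',(290,143),.034),('plane',(263,201),.046),('bottle',(375,210),.1)):print(n,cast('top',p,z))
E
```

```text
red scene c [620.7946  45.5833] size [88.8824 45.1807] long ang 11.262016
pad top c [459.5879 333.0288] size [ 98.5387 128.2113] long ang 163.72328
line top c [583.3617 108.546 ] size [231.7519  26.8723] long ang 35.365284
146
fit [0.8446 0.5354 0.5909 0.1204] 32.37351
(270, 165) [ 15 138  94]
(280, 153) [ 13 165  85]
(250, 186) [ 13 156  85]
(230, 206) [ 12 169 152]
(290, 143) [ 12 146  68]
ct scale 4.137931034482759
cs scale 3.6363636363636362
clamp [[0.5377 0.1706 0.018 ]]
heel [[0.4506 0.0305 0.034 ]]
tip [[ 0.6123 -0.1241  0.034 ]]
plane [[ 0.4604 -0.0522  0.046 ]]
bottle [[ 0.4279 -0.3135  0.1   ]]
```

```bash
sleep 0.1
```

```text
(no output)
```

View pics/ct.png

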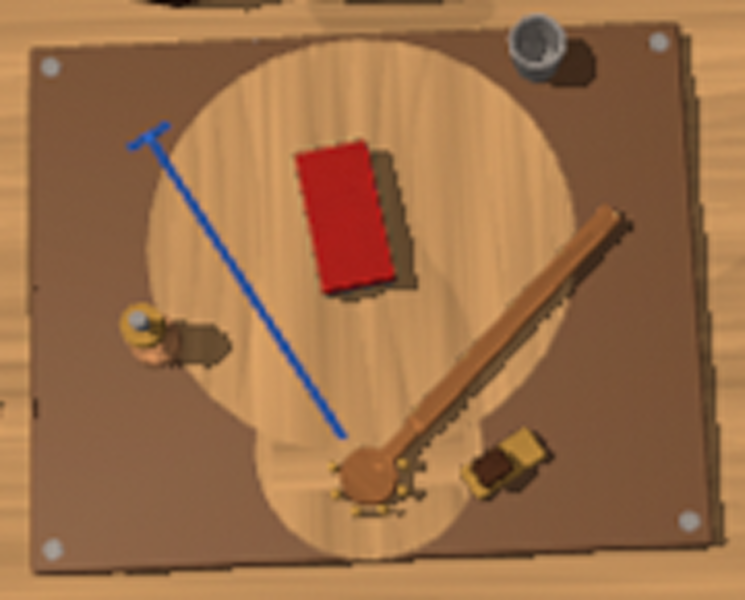

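View pics/cs.png

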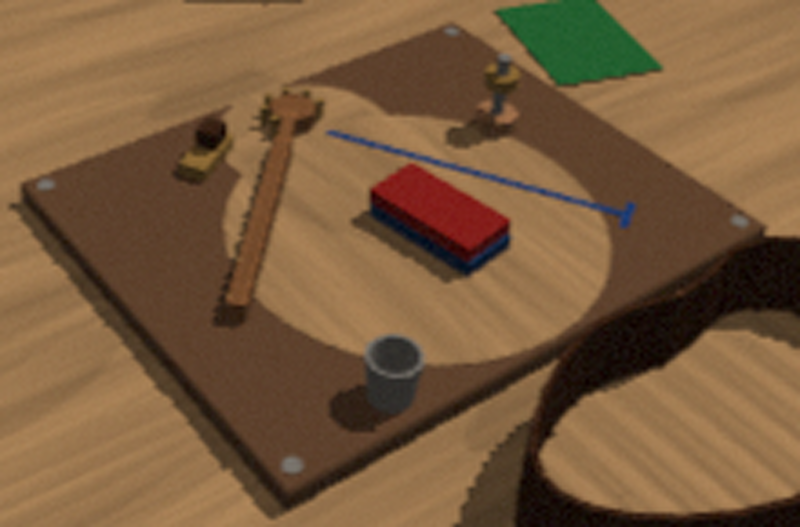

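The red plate is at about (0.617, 0.047) with its long axis at 11.3°, and the blue plate lies squarely under it. The pad is at (0.460, 0.333), long axis at 163.7°. The mark is at 32.4° and the brace at about −43.7°. I'll turn the tool so the jaws span the plate's width, then go over it.

Call:
jog_arm(rows=[{"hand":1,"ay":-7.1},{"hand":1,"ay":-7.1},{"hand":1,"ay":-7.1},{"hand":1,"ay":-7.1},{"hand":1,"ay":-7.1}], newtons=40)

```text
invalid input at $.rows[0]: expected keys hand, dx, dy, dz, ax, ay, az
```

Call:
jog_arm(rows=[{"hand":1,"dx":0.8,"dz":-1.3},{"hand":1,"dx":1.6,"dz":-2.6},{"hand":1,"dx":1.6,"dz":-2.6},{"hand":1,"dx":1.6,"dz":-2.6},{"hand":1,"dx":1.6,"dz":-2.6}])

```text
invalid input at $.rows[0]: expected keys hand, dx, dy, dz, ax, ay, az
```

Call:
jog_arm(rows=[{"hand":1,"dx":1.6,"dz":-2.6},{"hand":1,"dx":1.6,"dz":-2.6},{"hand":1,"dx":1.6,"dz":-2.6},{"hand":1,"dx":1.6,"dz":-2.6},{"hand":1,"dx":1.6,"dz":-2.6}])

```text
invalid input at $.rows[0]: expected keys hand, dx, dy, dz, ax, ay, az
```

Call:
jog_arm(rows=[{"hand":1,"dx":1.6,"dz":-2.6},{"hand":1,"dx":1.6,"dz":-2.6},{"hand":1,"dx":1.6,"dz":-2.6},{"hand":1,"dx":1.6,"dz":-2.6},{"hand":1,"dx":1.6,"dz":-2.6}])

```text
invalid input at $.rows[0]: expected keys hand, dx, dy, dz, ax, ay, az
```

Every row needs all seven keys, so nothing moved. Sending it again.

Call:
jog_arm(rows=[{"hand":1,"dx":0,"dy":0,"dz":0,"ax":0,"ay":-7.1,"az":0},{"hand":1,"dx":0,"dy":0,"dz":0,"ax":0,"ay":-7.1,"az":0},{"hand":1,"dx":0,"dy":0,"dz":0,"ax":0,"ay":-7.1,"az":0},{"hand":1,"dx":0,"dy":0,"dz":0,"ax":0,"ay":-7.1,"az":0},{"hand":1,"dx":0,"dy":0,"dz":0,"ax":0,"ay":-7.1,"az":0}], newtons=40)

```text
time_s: 0.52
position: [0.2256, 0.5014, 0.2017]
tool_rot: [[0.979, -0.001, -0.201], [0.201, -0.001, 0.979], [-0.001, -1.0, -0.001]]
ft_force: [-0.4, -0.5, -0.2]
grip_width: 0.0856
```

Call:
jog_arm(rows=[{"hand":1,"dx":0.8,"dy":0,"dz":-1.3,"ax":0,"ay":0,"az":0},{"hand":1,"dx":1.6,"dy":0,"dz":-2.6,"ax":0,"ay":0,"az":0},{"hand":1,"dx":1.6,"dy":0,"dz":-2.6,"ax":0,"ay":0,"az":0},{"hand":1,"dx":1.6,"dy":0,"dz":-2.6,"ax":0,"ay":0,"az":0},{"hand":1,"dx":1.6,"dy":0,"dz":-2.6,"ax":0,"ay":0,"az":0}])

```text
time_s: 0.93
position: [0.3197, 0.3997, 0.2018]
tool_rot: [[0.981, -0.001, -0.196], [0.196, -0.0, 0.981], [-0.001, -1.0, -0.0]]
ft_force: [1.2, 0.2, 0.2]
grip_width: 0.0852
```

Call:
jog_arm(rows=[{"hand":1,"dx":1.5,"dy":0,"dz":-2.8,"ax":0,"ay":0,"az":0},{"hand":1,"dx":1.5,"dy":0,"dz":-2.8,"ax":0,"ay":0,"az":0},{"hand":1,"dx":1.5,"dy":0,"dz":-2.8,"ax":0,"ay":0,"az":0},{"hand":1,"dx":1.5,"dy":0,"dz":-2.8,"ax":0,"ay":0,"az":0},{"hand":1,"dx":1.5,"dy":0,"dz":-2.8,"ax":0,"ay":0,"az":0}])

```text
time_s: 1.35
position: [0.4207, 0.2768, 0.2019]
tool_rot: [[0.981, -0.001, -0.195], [0.195, -0.0, 0.981], [-0.001, -1.0, -0.0]]
ft_force: [0.6, 0.9, 0.6]
grip_width: 0.0855
```

Call:
jog_arm(rows=[{"hand":1,"dx":1.5,"dy":0,"dz":-2.8,"ax":0,"ay":0,"az":0},{"hand":1,"dx":1.5,"dy":0,"dz":-2.8,"ax":0,"ay":0,"az":0},{"hand":1,"dx":1.5,"dy":0,"dz":-2.8,"ax":0,"ay":0,"az":0},{"hand":1,"dx":1.5,"dy":0,"dz":-2.8,"ax":0,"ay":0,"az":0},{"hand":1,"dx":1.5,"dy":0,"dz":-2.8,"ax":0,"ay":0,"az":0}])

```text
time_s: 1.77
position: [0.5216, 0.1542, 0.2018]
tool_rot: [[0.981, -0.001, -0.195], [0.195, -0.0, 0.981], [-0.001, -1.0, 0.0]]
ft_force: [0.4, 0.2, 0.8]
grip_width: 0.0858
```

Call:
jog_arm(rows=[{"hand":1,"dx":1.5,"dy":0,"dz":-2.8,"ax":0,"ay":0,"az":0},{"hand":1,"dx":1.5,"dy":0,"dz":-2.8,"ax":0,"ay":0,"az":0},{"hand":1,"dx":1.5,"dy":0,"dz":-2.8,"ax":0,"ay":0,"az":0},{"hand":1,"dx":1.5,"dy":0,"dz":-2.8,"ax":0,"ay":0,"az":0},{"hand":1,"dx":1.2,"dy":1,"dz":-1.4,"ax":0,"ay":0,"az":0}])

```text
time_s: 2.18
position: [0.6182, 0.0431, 0.193]
tool_rot: [[0.981, 0.003, -0.193], [0.193, -0.001, 0.981], [0.002, -1.0, -0.001]]
ft_force: [1.0, -0.2, 1.2]
grip_width: 0.0853
```

Call:
jog_arm(rows=[{"hand":1,"dx":0,"dy":2,"dz":0,"ax":0,"ay":0,"az":0},{"hand":1,"dx":0,"dy":2,"dz":0,"ax":0,"ay":0,"az":0},{"hand":1,"dx":0,"dy":2,"dz":0,"ax":0,"ay":0,"az":0},{"hand":1,"dx":0,"dy":1,"dz":0,"ax":0,"ay":0,"az":0},{"hand":1,"dx":0,"dy":0,"dz":0,"ax":0,"ay":0,"az":0}])

```text
time_s: 2.6
position: [0.615, 0.0462, 0.1196]
tool_rot: [[0.981, -0.005, -0.195], [0.195, 0.001, 0.981], [-0.005, -1.0, 0.002]]
ft_force: [-0.0, 0.7, 1.1]
grip_width: 0.0853
```

Run:
```python
from h import *
im=snap('top','top1');sc=snap('scene','scene1');crop(im,(140,90,320,235),'ct1');crop(sc,(180,105,400,270),'cs1')
```

```text
ct1 scale 4.137931034482759
cs1 scale 3.6363636363636362
```

View pics/cs1.png

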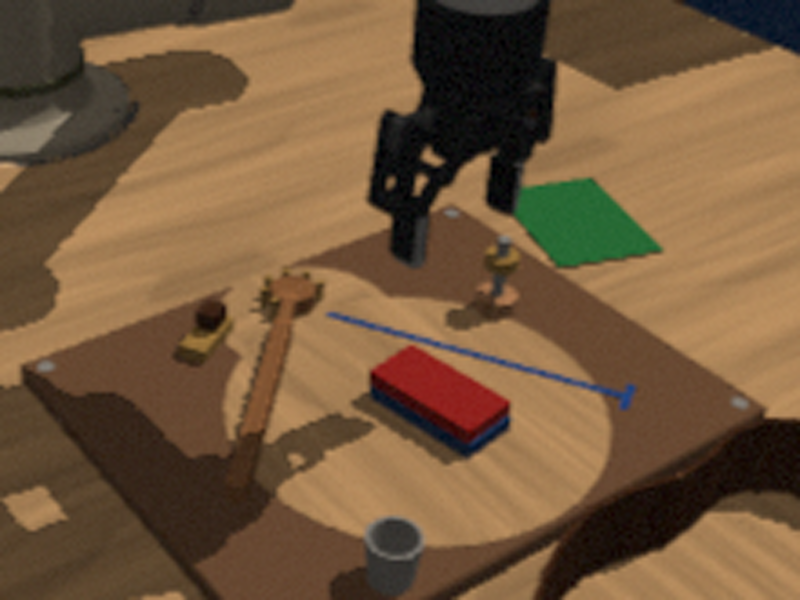

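View pics/ct1.png

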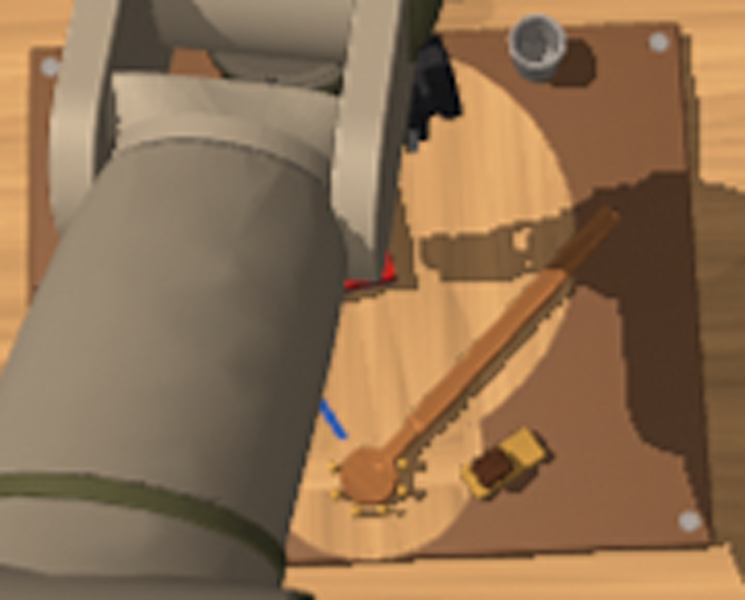

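The scene view shows the gripper above the stack, jaws across the plate's width. The stack is around (440,400) in the crop. I'll go down.

Call:
jog_arm(rows=[{"hand":1,"dx":0,"dy":2,"dz":0,"ax":0,"ay":0,"az":0},{"hand":1,"dx":0,"dy":2,"dz":0,"ax":0,"ay":0,"az":0},{"hand":1,"dx":0,"dy":2,"dz":0,"ax":0,"ay":0,"az":0},{"hand":1,"dx":0,"dy":2,"dz":0,"ax":0,"ay":0,"az":0},{"hand":1,"dx":0,"dy":1,"dz":0,"ax":0,"ay":0,"az":0}])

```text
time_s: 3.12
position: [0.6161, 0.0462, 0.0314]
tool_rot: [[0.981, -0.0, -0.196], [0.196, 0.0, 0.981], [-0.0, -1.0, 0.0]]
ft_force: [0.1, -0.7, 0.5]
grip_width: 0.0857
```

Call:
jog_arm(rows=[{"hand":1,"dx":0,"dy":0.6,"dz":0,"ax":0,"ay":0,"az":0},{"hand":1,"dx":0,"dy":0.3,"dz":0,"ax":0,"ay":0,"az":0},{"hand":1,"dx":0,"dy":0,"dz":0,"ax":0,"ay":0,"az":0},{"hand":0.7,"dx":0,"dy":0,"dz":0,"ax":0,"ay":0,"az":0},{"hand":0.7,"dx":0,"dy":0,"dz":0,"ax":0,"ay":0,"az":0}])

```text
time_s: 3.53
position: [0.6168, 0.0461, 0.0242]
tool_rot: [[0.981, 0.002, -0.196], [0.196, -0.0, 0.981], [0.002, -1.0, -0.001]]
ft_force: [-0.1, 0.2, -0.1]
grip_width: 0.0637
```

Call:
jog_arm(rows=[{"hand":0.45,"dx":0,"dy":0,"dz":0,"ax":0,"ay":0,"az":0},{"hand":0.4,"dx":0,"dy":0,"dz":0,"ax":0,"ay":0,"az":0},{"hand":0.4,"dx":0,"dy":0,"dz":0,"ax":0,"ay":0,"az":0},{"hand":0.4,"dx":0,"dy":0,"dz":0,"ax":0,"ay":0,"az":0},{"hand":0.4,"dx":0,"dy":0,"dz":0,"ax":0,"ay":0,"az":0}])

```text
time_s: 3.95
position: [0.6163, 0.0461, 0.0232]
tool_rot: [[0.981, 0.0, -0.196], [0.196, -0.0, 0.981], [0.0, -1.0, -0.0]]
ft_force: [-0.5, 0.5, -0.7]
grip_width: 0.0339
```

Run:
```python
from h import *
sc=snap('scene','scene2');crop(sc,(230,135,350,235),'cs2')
print(status.observe())
```

```text
cs2 scale 6.0
{'time_s': 4.0, 'q': array([  -6.6803,   38.2614,   76.8122,    0.0015,   64.9233, -107.9552]), 'qvel': array([-0.0611,  0.1083,  0.1391,  0.0688, -0.0197, -0.1114]), 'joint_efforts': array([  0.003 , -54.9812, -18.7944,  -0.0003,   0.001 ,  -0.    ]), 'position': array([0.6163, 0.0461, 0.0232]), 'tool_rot': array([[ 0.9807,  0.0001, -0.1955],
       [ 0.1955,  0.    ,  0.9807],
       [ 0.0001, -1.    ,  0.    ]]), 'ft_force': array([ 1.077 , -0.1671,  0.1291]), 'wrist_torque': array([-0.0025,  0.0162,  0.0206]), 'grip_width': 0.034194373017892694}
```

View pics/cs2.png

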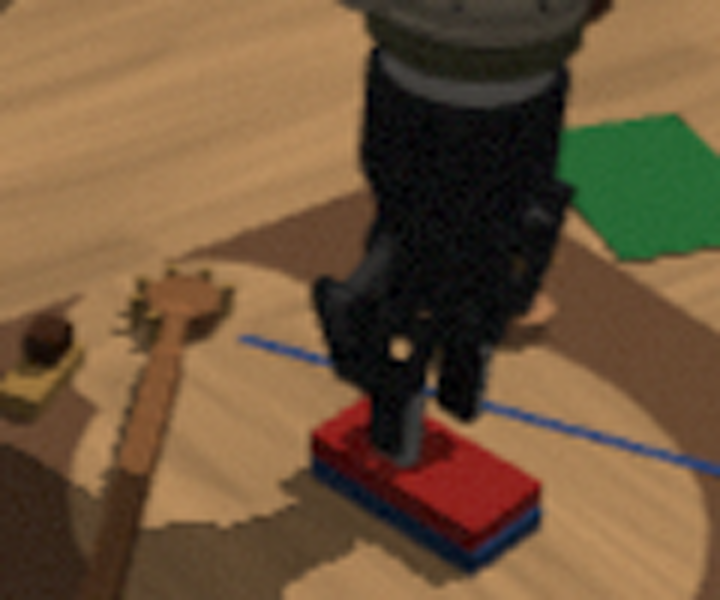

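The scene view shows the finger tips above the red plate (left tip at about (400,460) in the crop), not around it, although the TCP reads 0.023. The opening of 34 mm confirms that no plate is held. I'll compare where the TCP should appear.

Run:
```python
from h import *
s=status.observe();p=s['position'];R=s['tool_rot'];w=s['grip_width']
for back in(0,.005,.019,.03):
    for sgn in(-1,0,1):
        X=p-R[:,1]*back+R[:,2]*sgn*w/2
        print(back,sgn,(proj('scene',X)[0]-[230,135])*6, proj('top',X)[0])
print('plate corners',[(proj('scene',[.617+a*.045*.981-b*.023*.196,.047+a*.045*.196+b*.023*.981,.042])[0]-[230,135])*6 for a,b in((1,1),(1,-1),(-1,-1),(-1,1))])
im=snap('top','top2');crop(im,(140,90,320,235),'ct2')
```

```text
0 -1 [386.6891 500.6336] [230.5905 142.1218]
0 0 [413.1082 482.7439] [224.1366 143.4365]
0 1 [438.959  465.2391] [217.6752 144.7526]
0.005 -1 [387.667  491.4669] [230.47   141.5587]
0.005 0 [414.1631 473.6178] [223.9857 142.8792]
0.005 1 [440.0874 456.1539] [217.4939 144.2012]
0.019 -1 [390.4402 465.4696] [230.1267 139.9534]
0.019 0 [417.1544 447.7393] [223.5557 141.2906]
0.019 1 [443.2866 430.3953] [216.977  142.6293]
0.03 -1 [392.6564 444.6946] [229.8504 138.6618]
0.03 0 [419.5443 427.0631] [223.2097 140.0124]
0.03 1 [445.8423 409.8185] [216.5612 141.3646]
plate corners [array([539.9357, 474.4905]), array([469.4098, 524.7021]), array([303.1472, 422.8832]), array([374.4766, 378.354 ])]
ct2 scale 4.137931034482759
```

View pics/ct2.png

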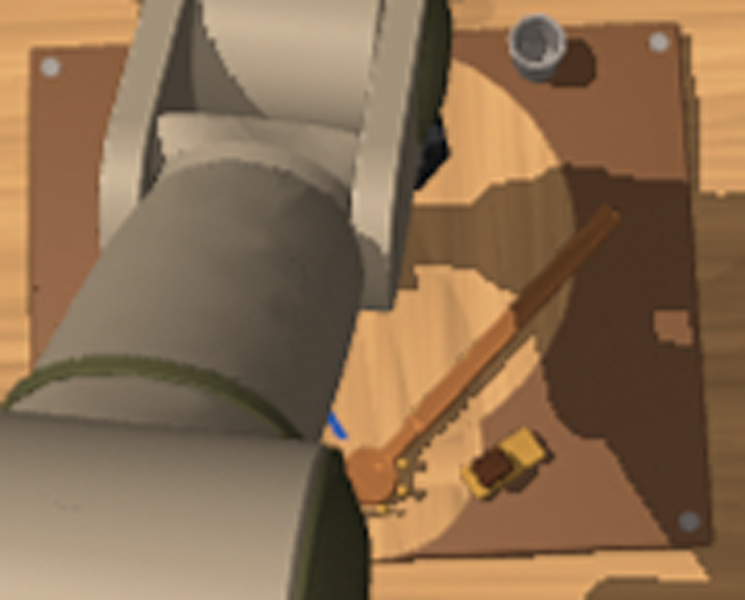

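The visible tips sit about 20 mm higher than the TCP reading implies, and their shadow on the red plate confirms they're just above it. I'll open and go down in small steps, watching force and picture.

Call:
jog_arm(rows=[{"hand":0.85,"dx":0,"dy":0,"dz":0,"ax":0,"ay":0,"az":0},{"hand":0.85,"dx":0,"dy":0,"dz":0,"ax":0,"ay":0,"az":0},{"hand":0.85,"dx":0,"dy":0,"dz":0,"ax":0,"ay":0,"az":0},{"hand":0.85,"dx":0,"dy":0,"dz":0,"ax":0,"ay":0,"az":0},{"hand":0.85,"dx":0,"dy":0,"dz":0,"ax":0,"ay":0,"az":0}])

```text
time_s: 4.47
position: [0.6163, 0.0461, 0.0231]
tool_rot: [[0.981, -0.0, -0.196], [0.196, -0.0, 0.981], [-0.0, -1.0, -0.0]]
ft_force: [-0.0, 0.0, -0.0]
grip_width: 0.0727
```

Call:
jog_arm(rows=[{"hand":0.85,"dx":0,"dy":0.2,"dz":0,"ax":0,"ay":0,"az":0},{"hand":0.85,"dx":0,"dy":0.2,"dz":0,"ax":0,"ay":0,"az":0},{"hand":0.85,"dx":0,"dy":0.2,"dz":0,"ax":0,"ay":0,"az":0},{"hand":0.85,"dx":0,"dy":0.2,"dz":0,"ax":0,"ay":0,"az":0},{"hand":0.85,"dx":0,"dy":0.2,"dz":0,"ax":0,"ay":0,"az":0}])

```text
time_s: 4.88
position: [0.6162, 0.0461, 0.0128]
tool_rot: [[0.981, -0.0, -0.196], [0.196, 0.0, 0.981], [-0.0, -1.0, 0.0]]
ft_force: [0.4, -0.3, 0.6]
grip_width: 0.0727
```

Run:
```python
from h import *
sc=snap('scene','scene3');crop(sc,(230,135,350,235),'cs3')
```

```text
cs3 scale 6.0
```

View pics/cs3.png

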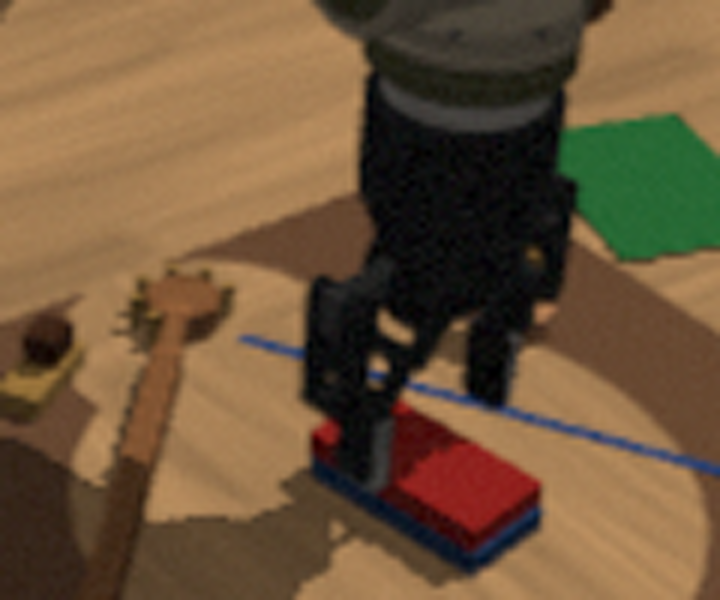

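The near tip is at (370,485) and the far tip at (488,400), centred on the plate and about level with its top. No contact force, so I'll continue down.

Call:
jog_arm(rows=[{"hand":0.85,"dx":0,"dy":0.2,"dz":0,"ax":0,"ay":0,"az":0},{"hand":0.85,"dx":0,"dy":0.2,"dz":0,"ax":0,"ay":0,"az":0},{"hand":0.85,"dx":0,"dy":0.2,"dz":0,"ax":0,"ay":0,"az":0},{"hand":0.85,"dx":0,"dy":0.2,"dz":0,"ax":0,"ay":0,"az":0},{"hand":0.85,"dx":0,"dy":0.2,"dz":0,"ax":0,"ay":0,"az":0}])

```text
time_s: 5.35
position: [0.6162, 0.0461, 0.0029]
tool_rot: [[0.981, -0.0, -0.196], [0.196, -0.0, 0.981], [-0.0, -1.0, -0.0]]
ft_force: [0.3, -0.1, -0.6]
grip_width: 0.0727
```

Run:
```python
from h import *
sc=snap('scene','scene4');crop(sc,(250,165,340,235),'cs4')
```

```text
cs4 scale 8.571428571428571
```

View pics/cs4.png

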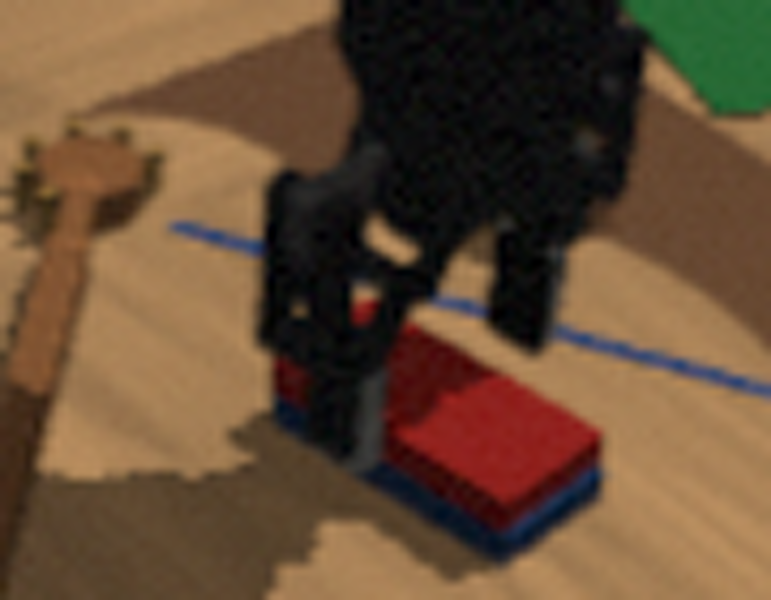

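The near tip is now about at the red/blue boundary, at (360,470) in the crop. Another 6 mm down, then close in steps.

Call:
jog_arm(rows=[{"hand":0.85,"dx":0,"dy":0.2,"dz":0,"ax":0,"ay":0,"az":0},{"hand":0.85,"dx":0,"dy":0.2,"dz":0,"ax":0,"ay":0,"az":0},{"hand":0.85,"dx":0,"dy":0.2,"dz":0,"ax":0,"ay":0,"az":0},{"hand":0.7,"dx":0,"dy":0,"dz":0,"ax":0,"ay":0,"az":0},{"hand":0.6,"dx":0,"dy":0,"dz":0,"ax":0,"ay":0,"az":0}])

```text
time_s: 5.82
position: [0.6162, 0.0462, -0.003]
tool_rot: [[0.981, -0.0, -0.196], [0.196, 0.0, 0.981], [-0.0, -1.0, 0.0]]
ft_force: [0.7, -0.1, -0.3]
grip_width: 0.0514
```

Run:
```python
from h import *
sc=snap('scene','scene5');crop(sc,(250,165,340,235),'cs5');print(status.observe()['ft_force'])
```

```text
cs5 scale 8.571428571428571
[0.3583 0.3486 0.2824]
```

View pics/cs5.png

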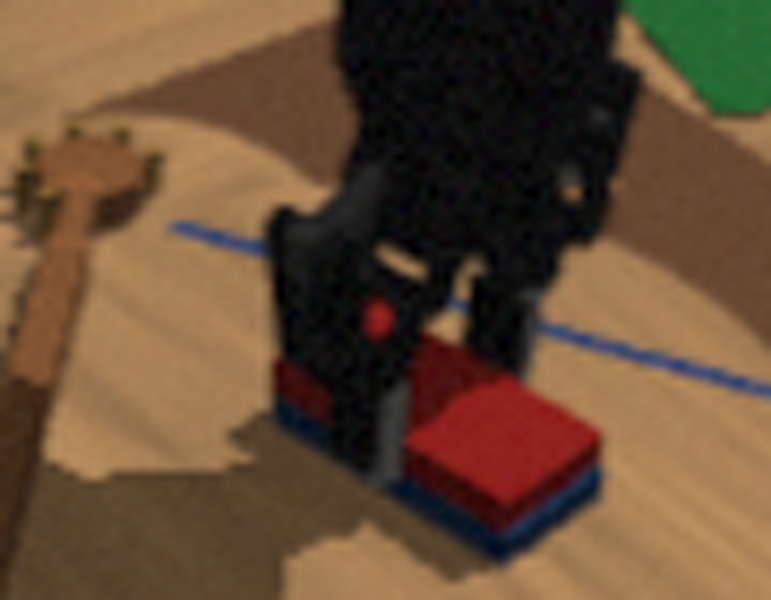

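The tip is at (380,485), covering both plates' side faces, and there's no force. Gripping both and lifting slightly.

Call:
jog_arm(rows=[{"hand":0.4,"dx":0,"dy":0,"dz":0,"ax":0,"ay":0,"az":0},{"hand":0.4,"dx":0,"dy":0,"dz":0,"ax":0,"ay":0,"az":0},{"hand":0.4,"dx":0,"dy":0,"dz":0,"ax":0,"ay":0,"az":0},{"hand":0.4,"dx":0,"dy":0,"dz":0,"ax":0,"ay":0,"az":0},{"hand":0.4,"dx":0,"dy":0,"dz":0,"ax":0,"ay":0,"az":0}], newtons=60)

```text
time_s: 6.28
position: [0.6165, 0.0461, -0.0024]
tool_rot: [[0.981, 0.001, -0.196], [0.196, -0.0, 0.981], [0.001, -1.0, -0.0]]
ft_force: [-1.8, 0.5, 4.5]
grip_width: 0.0448
```

Call:
jog_arm(rows=[{"hand":0.4,"dx":0,"dy":0,"dz":0,"ax":0,"ay":0,"az":0},{"hand":0.4,"dx":0,"dy":-0.5,"dz":0,"ax":0,"ay":0,"az":0},{"hand":0.4,"dx":0,"dy":-0.5,"dz":0,"ax":0,"ay":0,"az":0},{"hand":0.4,"dx":0,"dy":-0.5,"dz":0,"ax":0,"ay":0,"az":0},{"hand":0.4,"dx":0,"dy":0,"dz":0,"ax":0,"ay":0,"az":0}])

```text
time_s: 6.7
position: [0.6167, 0.0461, 0.0131]
tool_rot: [[0.981, 0.001, -0.196], [0.196, -0.0, 0.981], [0.001, -1.0, -0.0]]
ft_force: [-0.4, -0.3, -2.6]
grip_width: 0.0446
```

Run:
```python
from h import *
sc=snap('scene','scene6');crop(sc,(250,165,340,235),'cs6');s=status.observe();print(s['ft_force'],s['wrist_torque'])
```

```text
cs6 scale 8.571428571428571
[-0.4285  0.0938 -2.8828] [ 0.0347 -0.0061  0.0233]
```

View pics/cs6.png

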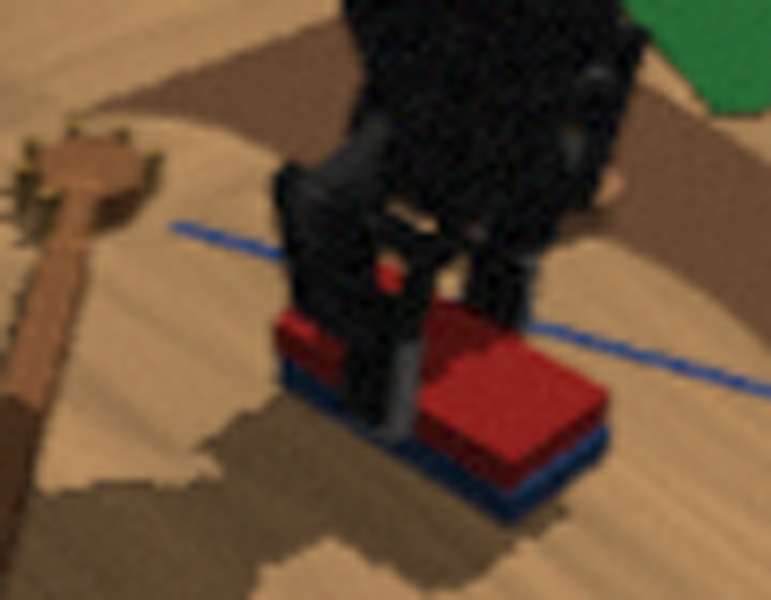

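Both plates are off the board and aligned, with 2.6 N on the wrist, the weight of both. Raising, then checking the pad's position in the second view.

Call:
jog_arm(rows=[{"hand":0.4,"dx":0,"dy":-1,"dz":0,"ax":0,"ay":0,"az":0},{"hand":0.4,"dx":0,"dy":-2,"dz":0,"ax":0,"ay":0,"az":0},{"hand":0.4,"dx":0,"dy":-3,"dz":0,"ax":0,"ay":0,"az":0},{"hand":0.4,"dx":0,"dy":-3,"dz":0,"ax":0,"ay":0,"az":0},{"hand":0.4,"dx":0,"dy":-3,"dz":0,"ax":0,"ay":0,"az":0}])

```text
time_s: 7.17
position: [0.6159, 0.0462, 0.1339]
tool_rot: [[0.981, -0.001, -0.195], [0.195, 0.0, 0.981], [-0.0, -1.0, 0.0]]
ft_force: [0.6, 1.0, -1.3]
grip_width: 0.0446
```

Call:
jog_arm(rows=[{"hand":0.4,"dx":0,"dy":0,"dz":0.5,"ax":0,"ay":0,"az":0},{"hand":0.4,"dx":-0.4,"dy":0,"dz":1.3,"ax":0,"ay":0,"az":0},{"hand":0.4,"dx":-0.7,"dy":0,"dz":2.2,"ax":0,"ay":0,"az":0},{"hand":0.4,"dx":-0.7,"dy":0,"dz":2.2,"ax":0,"ay":0,"az":0},{"hand":0.4,"dx":-0.7,"dy":0,"dz":2.2,"ax":0,"ay":0,"az":0}])

```text
time_s: 7.58
position: [0.5732, 0.125, 0.1305]
tool_rot: [[0.981, -0.004, -0.195], [0.195, 0.0, 0.981], [-0.004, -1.0, 0.001]]
ft_force: [0.9, -0.5, -2.7]
grip_width: 0.0445
```

Call:
jog_arm(rows=[{"hand":0.4,"dx":-0.7,"dy":0,"dz":2.2,"ax":0,"ay":0,"az":0},{"hand":0.4,"dx":-0.7,"dy":0,"dz":2.2,"ax":0,"ay":0,"az":0},{"hand":0.4,"dx":-0.7,"dy":0,"dz":2.2,"ax":0,"ay":0,"az":0},{"hand":0.4,"dx":-0.7,"dy":0,"dz":2.2,"ax":0,"ay":0,"az":0},{"hand":0.4,"dx":-0.7,"dy":0,"dz":2.2,"ax":0,"ay":0,"az":0}])

```text
time_s: 8.0
position: [0.5171, 0.226, 0.1306]
tool_rot: [[0.981, -0.003, -0.196], [0.196, -0.001, 0.981], [-0.004, -1.0, 0.0]]
ft_force: [0.3, -0.8, -2.4]
grip_width: 0.0446
```

Call:
jog_arm(rows=[{"hand":0.4,"dx":-0.7,"dy":0,"dz":2.2,"ax":0,"ay":0,"az":0},{"hand":0.4,"dx":-0.7,"dy":0,"dz":2.2,"ax":0,"ay":0,"az":0},{"hand":0.4,"dx":-0.7,"dy":0,"dz":2.2,"ax":0,"ay":0,"az":0},{"hand":0.4,"dx":-0.7,"dy":0,"dz":2.2,"ax":0,"ay":0,"az":0},{"hand":0.4,"dx":-0.7,"dy":0,"dz":2.2,"ax":0,"ay":0,"az":0}])

```text
time_s: 8.42
position: [0.4612, 0.3267, 0.1306]
tool_rot: [[0.981, -0.003, -0.196], [0.196, -0.001, 0.981], [-0.004, -1.0, -0.001]]
ft_force: [1.0, 0.3, -1.8]
grip_width: 0.0445
```

Call:
jog_arm(rows=[{"hand":0.4,"dx":0,"dy":0,"dz":0.5,"ax":0,"ay":5.5,"az":0},{"hand":0.4,"dx":0,"dy":0,"dz":0,"ax":0,"ay":5.5,"az":0},{"hand":0.4,"dx":0,"dy":0,"dz":0,"ax":0,"ay":5.5,"az":0},{"hand":0.4,"dx":0,"dy":0,"dz":0,"ax":0,"ay":5.5,"az":0},{"hand":0.4,"dx":0,"dy":0,"dz":0,"ax":0,"ay":5.6,"az":0}])

```text
time_s: 8.83
position: [0.4608, 0.3308, 0.1305]
tool_rot: [[0.959, -0.003, 0.285], [-0.285, -0.001, 0.959], [-0.003, -1.0, -0.002]]
ft_force: [0.3, -0.2, -2.2]
grip_width: 0.0443
```

Call:
jog_arm(rows=[{"hand":0.4,"dx":0,"dy":0,"dz":0,"ax":0,"ay":0,"az":0},{"hand":0.4,"dx":0,"dy":0,"dz":0,"ax":0,"ay":0,"az":0},{"hand":0.4,"dx":0,"dy":0,"dz":0,"ax":0,"ay":0,"az":0},{"hand":0.4,"dx":0,"dy":0,"dz":0,"ax":0,"ay":0,"az":0},{"hand":0.4,"dx":0,"dy":0,"dz":0,"ax":0,"ay":0,"az":0}])

```text
time_s: 9.25
position: [0.4624, 0.3306, 0.1319]
tool_rot: [[0.96, -0.0, 0.28], [-0.28, -0.0, 0.96], [-0.0, -1.0, -0.0]]
ft_force: [-0.5, -0.0, -3.0]
grip_width: 0.0445
```

Run:
```python
from h import *
sc0=cv2.cvtColor(cv2.imread('pics/scene0.png'),cv2.COLOR_BGR2RGB)
rect('scene',mask(sc0,(310,145,370,185),(50,80,40),(85,255,255)),.003,'pad')
s=status.observe();p=s['position'];R=s['tool_rot']
print(p,np.degrees(np.arctan2(R[1,2],R[0,2])),s['grip_width'])
d=np.array([.460,.332,p[2]])-p; print('to pad, cm tool',R.T@d*100)
im=snap('top','top7');sc=snap('scene','scene7');crop(im,(60,120,240,260),'ct7');crop(sc,(260,80,400,190),'cs7')
```

```text
pad scene c [465.6475 328.4095] size [ 95.8969 126.962 ] long ang 164.15753
[0.4624 0.3306 0.1319] 73.74743920395278 0.044548912813635176
to pad, cm tool [-0.2745  0.0001  0.0678]
ct7 scale 4.285714285714286
cs7 scale 5.454545454545454
```

View pics/ct7.png

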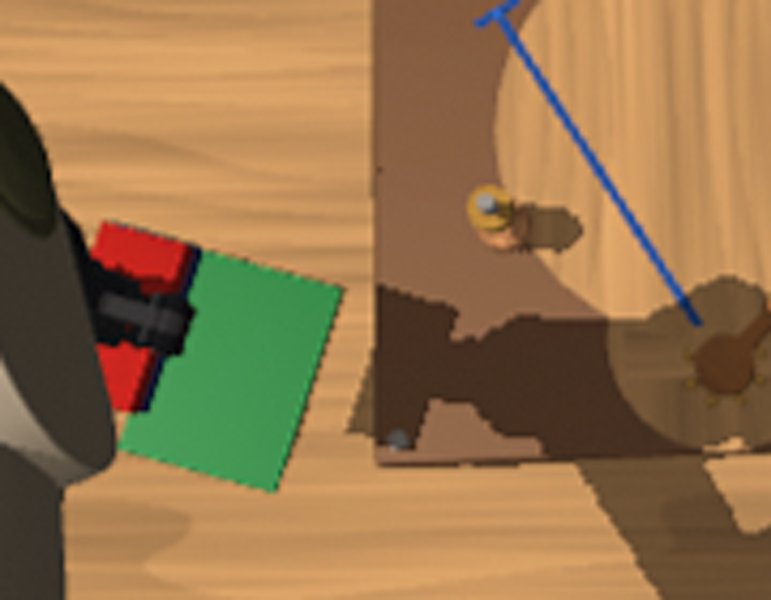

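View pics/cs7.png

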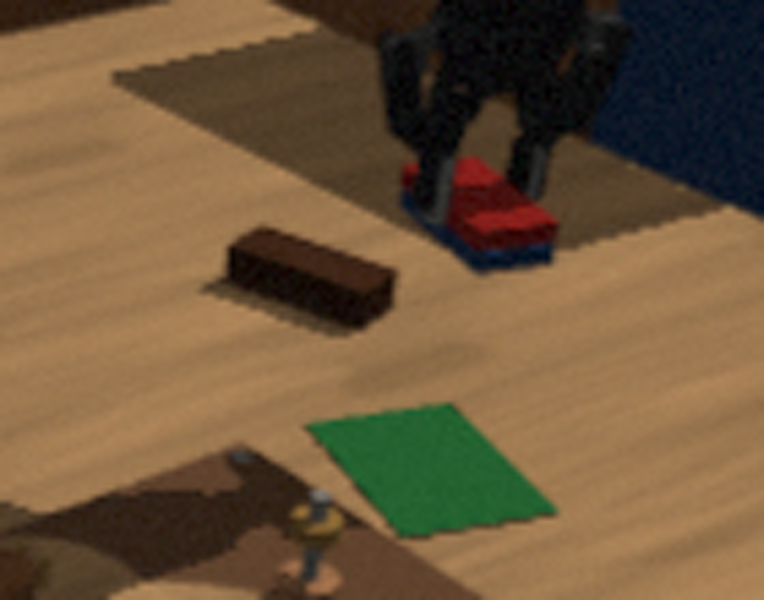

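Top view: the plates are held above the pad (crop position is parallax), with long axis parallel to the pad's long side. Both cameras put me within about 2 mm of the pad's centre. I'll go down and slow near the surface.

Call:
jog_arm(rows=[{"hand":0.4,"dx":-0.1,"dy":1,"dz":0,"ax":0,"ay":0,"az":0},{"hand":0.4,"dx":0,"dy":2.5,"dz":0,"ax":0,"ay":0,"az":0},{"hand":0.4,"dx":0,"dy":3,"dz":0,"ax":0,"ay":0,"az":0},{"hand":0.4,"dx":0,"dy":3,"dz":0,"ax":0,"ay":0,"az":0},{"hand":0.4,"dx":0,"dy":2.5,"dz":0,"ax":0,"ay":0,"az":0}])

```text
time_s: 9.77
position: [0.4613, 0.3307, 0.0104]
tool_rot: [[0.96, -0.001, 0.281], [-0.281, -0.0, 0.96], [-0.001, -1.0, -0.0]]
ft_force: [0.6, 0.2, -2.7]
grip_width: 0.0444
```

Call:
jog_arm(rows=[{"hand":0.4,"dx":0,"dy":0,"dz":0,"ax":0,"ay":0,"az":0},{"hand":0.4,"dx":0,"dy":0,"dz":0,"ax":0,"ay":0,"az":0},{"hand":0.4,"dx":0,"dy":0,"dz":0,"ax":0,"ay":0,"az":0},{"hand":0.4,"dx":0,"dy":0,"dz":0,"ax":0,"ay":0,"az":0},{"hand":0.4,"dx":0,"dy":0,"dz":0,"ax":0,"ay":0,"az":0}])

```text
time_s: 10.18
position: [0.4625, 0.3313, 0.0137]
tool_rot: [[0.96, 0.003, 0.281], [-0.281, 0.001, 0.96], [0.002, -1.0, 0.002]]
ft_force: [-0.1, -0.2, -2.3]
grip_width: 0.0444
```

Run:
```python
from h import *
im=snap('top','top8');sc=snap('scene','scene8');crop(im,(60,120,240,260),'ct8');crop(sc,(290,110,390,190),'cs8')
```

```text
ct8 scale 4.285714285714286
cs8 scale 7.5
```

View pics/ct8.png

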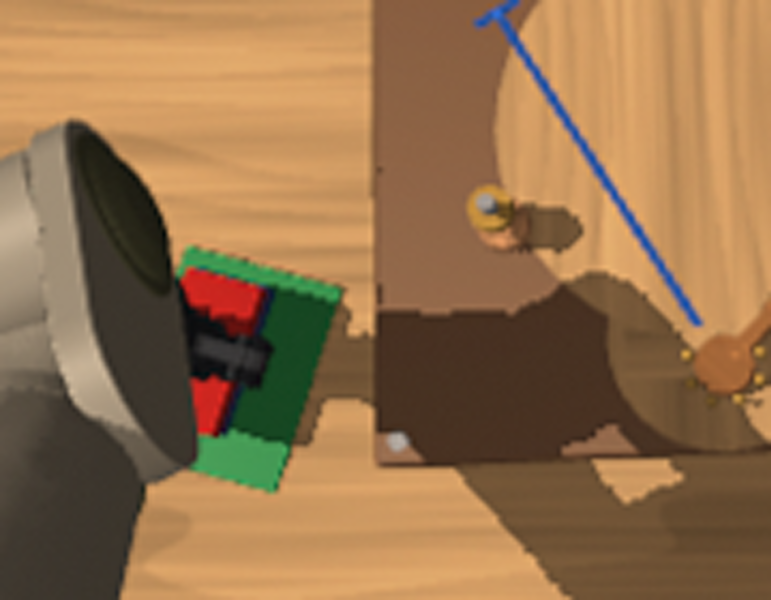

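View pics/cs8.png

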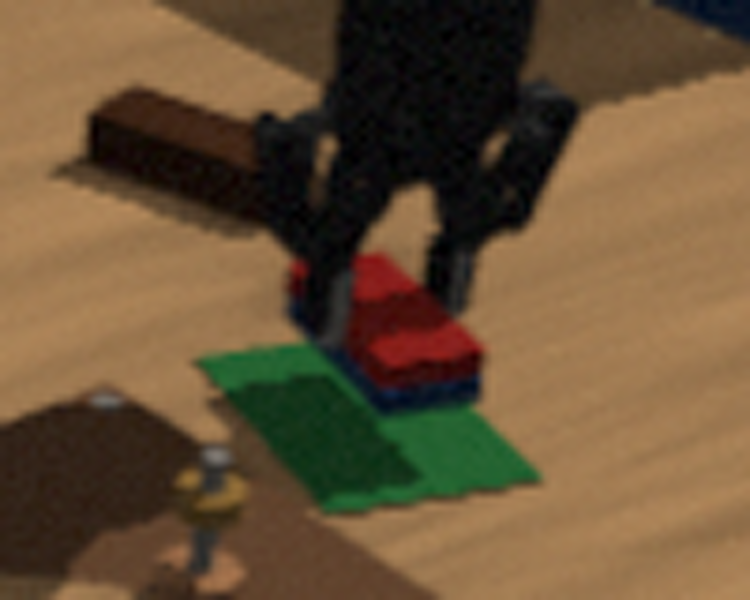

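Call:
jog_arm(rows=[{"hand":0.4,"dx":0,"dy":0.6,"dz":0,"ax":0,"ay":0,"az":0},{"hand":0.4,"dx":0,"dy":0.6,"dz":0,"ax":0,"ay":0,"az":0},{"hand":0.4,"dx":0,"dy":0.6,"dz":0,"ax":0,"ay":0,"az":0},{"hand":0.4,"dx":0,"dy":0.5,"dz":0,"ax":0,"ay":0,"az":0},{"hand":0.4,"dx":0,"dy":0.2,"dz":0,"ax":0,"ay":0,"az":0}])

```text
time_s: 10.7
position: [0.4612, 0.3306, -0.0141]
tool_rot: [[0.96, -0.002, 0.281], [-0.281, -0.001, 0.96], [-0.001, -1.0, -0.001]]
ft_force: [-1.2, -0.4, -2.3]
grip_width: 0.0444
```

Call:
jog_arm(rows=[{"hand":0.4,"dx":0,"dy":0,"dz":0,"ax":0,"ay":0,"az":0},{"hand":0.4,"dx":0,"dy":0,"dz":0,"ax":0,"ay":0,"az":0},{"hand":0.4,"dx":0,"dy":0.1,"dz":0,"ax":0,"ay":0,"az":0},{"hand":0.4,"dx":0,"dy":0.1,"dz":0,"ax":0,"ay":0,"az":0},{"hand":0.4,"dx":0,"dy":0,"dz":0,"ax":0,"ay":0,"az":0}])

```text
time_s: 11.12
position: [0.4617, 0.3309, -0.0149]
tool_rot: [[0.96, -0.0, 0.281], [-0.281, 0.0, 0.96], [-0.0, -1.0, 0.0]]
ft_force: [-1.2, 0.6, -3.0]
grip_width: 0.0445
```

Run:
```python
from h import *
sc=snap('scene','scene9');crop(sc,(290,110,390,190),'cs9');s=status.observe();print(s['position'],s['ft_force'])
```

```text
cs9 scale 7.5
[ 0.4617  0.3309 -0.0148] [ 0.5165 -0.9778 -2.4742]
```

View pics/cs9.png

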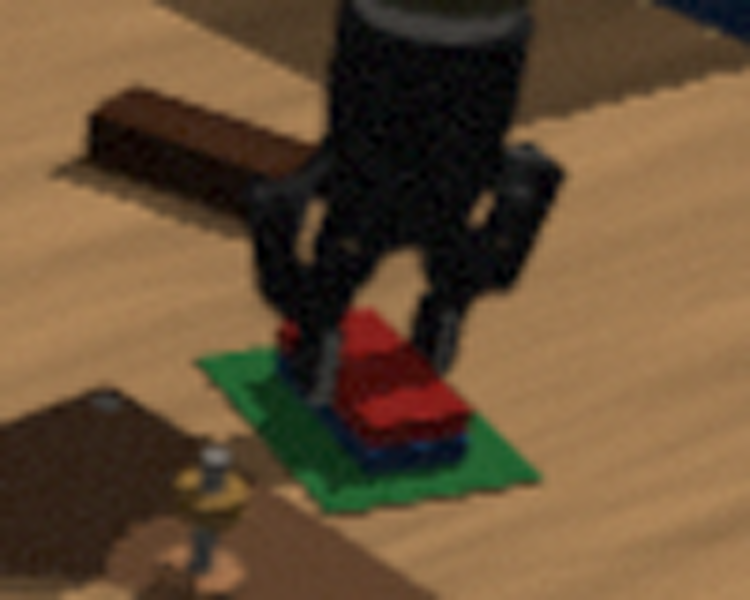

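Call:
jog_arm(rows=[{"hand":0.4,"dx":0,"dy":0.1,"dz":0,"ax":0,"ay":0,"az":0},{"hand":0.4,"dx":0,"dy":0.1,"dz":0,"ax":0,"ay":0,"az":0},{"hand":0.4,"dx":0,"dy":0,"dz":0,"ax":0,"ay":0,"az":0},{"hand":0.4,"dx":0,"dy":0,"dz":0,"ax":0,"ay":0,"az":0},{"hand":0.4,"dx":0,"dy":0,"dz":0,"ax":0,"ay":0,"az":0}])

```text
time_s: 11.58
position: [0.4617, 0.3309, -0.0169]
tool_rot: [[0.96, 0.0, 0.281], [-0.281, 0.0, 0.96], [0.0, -1.0, 0.0]]
ft_force: [0.8, -0.7, -2.8]
grip_width: 0.0445
```

Call:
jog_arm(rows=[{"hand":0.4,"dx":0,"dy":0.05,"dz":0,"ax":0,"ay":0,"az":0},{"hand":0.4,"dx":0,"dy":0,"dz":0,"ax":0,"ay":0,"az":0},{"hand":0.4,"dx":0,"dy":0,"dz":0,"ax":0,"ay":0,"az":0},{"hand":0.4,"dx":0,"dy":0,"dz":0,"ax":0,"ay":0,"az":0},{"hand":0.4,"dx":0,"dy":0,"dz":0,"ax":0,"ay":0,"az":0}])

```text
time_s: 12.0
position: [0.4618, 0.3309, -0.0173]
tool_rot: [[0.96, 0.0, 0.281], [-0.281, 0.0, 0.96], [0.0, -1.0, 0.0]]
ft_force: [1.0, 0.4, -1.3]
grip_width: 0.0446
```

Contact is starting. A touch more, then open gently.

Call:
jog_arm(rows=[{"hand":0.4,"dx":0,"dy":0.03,"dz":0,"ax":0,"ay":0,"az":0},{"hand":0.4,"dx":0,"dy":0,"dz":0,"ax":0,"ay":0,"az":0},{"hand":0.6,"dx":0,"dy":0,"dz":0,"ax":0,"ay":0,"az":0},{"hand":0.7,"dx":0,"dy":0,"dz":0,"ax":0,"ay":0,"az":0},{"hand":0.8,"dx":0,"dy":0,"dz":0,"ax":0,"ay":0,"az":0}])

```text
time_s: 12.42
position: [0.4618, 0.3309, -0.0176]
tool_rot: [[0.96, 0.0, 0.281], [-0.281, 0.0, 0.96], [0.0, -1.0, 0.0]]
ft_force: [-0.0, 0.3, 0.6]
grip_width: 0.0679
```

Call:
jog_arm(rows=[{"hand":0.85,"dx":0,"dy":-0.5,"dz":0,"ax":0,"ay":0,"az":0},{"hand":0.85,"dx":0,"dy":-1.5,"dz":0,"ax":0,"ay":0,"az":0},{"hand":0.85,"dx":0,"dy":-3,"dz":0,"ax":0,"ay":0,"az":0},{"hand":0.85,"dx":0,"dy":-4,"dz":0,"ax":0,"ay":0,"az":0},{"hand":0.85,"dx":0,"dy":-4,"dz":0,"ax":0,"ay":0,"az":0}])

```text
time_s: 12.83
position: [0.4611, 0.3306, 0.1138]
tool_rot: [[0.96, -0.001, 0.281], [-0.281, -0.001, 0.96], [-0.001, -1.0, -0.001]]
ft_force: [0.4, -0.1, 0.8]
grip_width: 0.0724
```

Call:
jog_arm(rows=[{"hand":0,"dx":2,"dy":-2,"dz":-2,"ax":0,"ay":0,"az":0},{"hand":0,"dx":2,"dy":0,"dz":-3,"ax":0,"ay":0,"az":0},{"hand":0,"dx":2,"dy":0,"dz":-3,"ax":0,"ay":0,"az":0},{"hand":0,"dx":2,"dy":0,"dz":-3,"ax":0,"ay":0,"az":0},{"hand":0,"dx":2,"dy":0,"dz":-3,"ax":0,"ay":0,"az":0}])

```text
time_s: 13.25
position: [0.5185, 0.1669, 0.133]
tool_rot: [[0.96, 0.001, 0.281], [-0.281, 0.0, 0.96], [0.001, -1.0, 0.0]]
ft_force: [1.3, 0.4, 0.3]
grip_width: 0.0121
```

Run:
```python
from h import *
im=snap('top','top10');sc=snap('scene','scene10');crop(im,(60,90,320,260),'ct10');crop(sc,(290,110,390,190),'cs10')
```

```text
ct10 scale 3.076923076923077
cs10 scale 7.5
```

View pics/ct10.png

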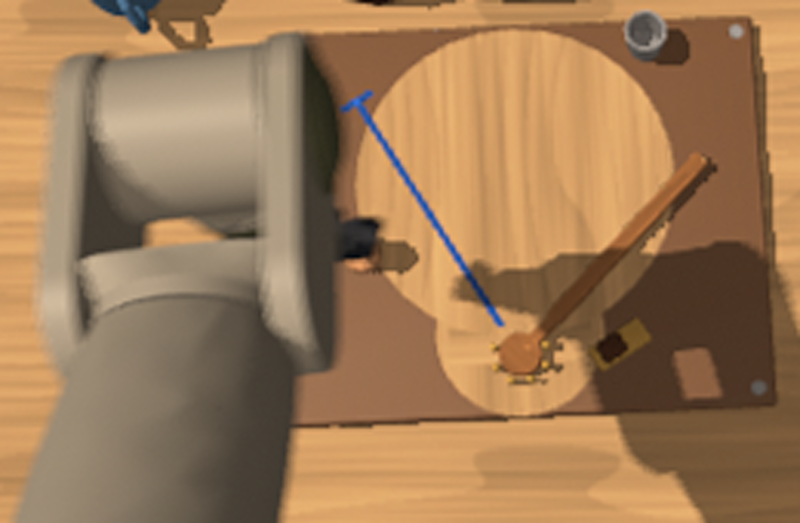

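View pics/cs10.png

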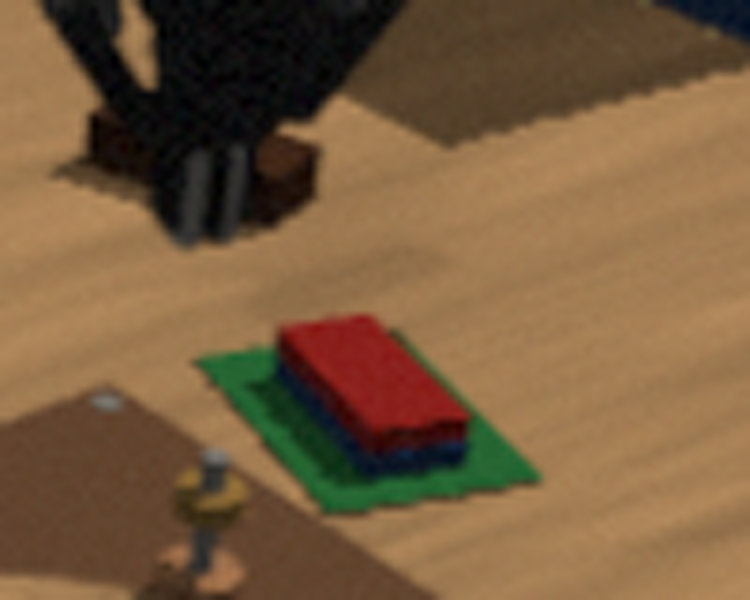

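The pile sits squarely on the pad: red at (375,380) over blue, margins even. Next I'll move behind the brace's free end with the fingers shut.

Call:
jog_arm(rows=[{"hand":0,"dx":1.3,"dy":0,"dz":-2.7,"ax":0,"ay":0,"az":0},{"hand":0,"dx":1.3,"dy":0,"dz":-2.8,"ax":0,"ay":0,"az":0},{"hand":0,"dx":1.3,"dy":0,"dz":-2.8,"ax":0,"ay":0,"az":0},{"hand":0,"dx":1.3,"dy":0,"dz":-2.8,"ax":0,"ay":0,"az":0},{"hand":0,"dx":1.3,"dy":0,"dz":-2.8,"ax":0,"ay":0,"az":0}])

```text
time_s: 13.77
position: [0.5416, 0.0159, 0.1327]
tool_rot: [[0.96, 0.0, 0.281], [-0.281, 0.0, 0.96], [0.0, -1.0, 0.0]]
ft_force: [0.7, 0.4, 0.5]
grip_width: -0.0
```

Call:
jog_arm(rows=[{"hand":0,"dx":1.3,"dy":0,"dz":-2.8,"ax":0,"ay":0,"az":0},{"hand":0,"dx":1.3,"dy":0,"dz":-2.8,"ax":0,"ay":0,"az":0},{"hand":0,"dx":1.3,"dy":0,"dz":-2.8,"ax":0,"ay":0,"az":0},{"hand":0,"dx":1.3,"dy":0,"dz":-2.8,"ax":0,"ay":0,"az":0},{"hand":0,"dx":1.3,"dy":0,"dz":-2.5,"ax":0,"ay":0,"az":0}])

```text
time_s: 14.18
position: [0.5656, -0.1343, 0.1327]
tool_rot: [[0.96, 0.0, 0.281], [-0.281, -0.0, 0.96], [0.0, -1.0, 0.0]]
ft_force: [0.3, 0.1, 0.5]
grip_width: -0.0003
```

Call:
jog_arm(rows=[{"hand":0,"dx":0,"dy":0,"dz":0,"ax":0,"ay":6.9,"az":0},{"hand":0,"dx":0,"dy":0,"dz":0,"ax":0,"ay":6.9,"az":0},{"hand":0,"dx":0,"dy":0,"dz":0,"ax":0,"ay":6.9,"az":0},{"hand":0,"dx":0,"dy":0,"dz":0,"ax":0,"ay":6.9,"az":0},{"hand":0,"dx":0,"dy":0,"dz":0,"ax":0,"ay":6.9,"az":0}])

```text
time_s: 14.6
position: [0.5656, -0.1325, 0.1326]
tool_rot: [[0.627, 0.0, 0.779], [-0.779, 0.0, 0.627], [-0.0, -1.0, 0.0]]
ft_force: [-0.5, 0.7, 0.1]
grip_width: -0.0001
```

Call:
jog_arm(rows=[{"hand":0,"dx":0,"dy":0,"dz":0,"ax":0,"ay":6.9,"az":0},{"hand":0,"dx":0,"dy":0,"dz":0,"ax":0,"ay":6.9,"az":0},{"hand":0,"dx":0,"dy":0,"dz":0,"ax":0,"ay":6.9,"az":0},{"hand":0,"dx":0,"dy":0,"dz":0,"ax":0,"ay":6.9,"az":0},{"hand":0,"dx":0,"dy":0,"dz":0,"ax":0,"ay":6.9,"az":0}])

```text
time_s: 15.02
position: [0.5656, -0.1323, 0.1326]
tool_rot: [[0.076, 0.0, 0.997], [-0.997, 0.0, 0.076], [-0.0, -1.0, 0.0]]
ft_force: [0.1, 0.0, 0.3]
grip_width: 0.0001
```

Call:
jog_arm(rows=[{"hand":0,"dx":0,"dy":0,"dz":0,"ax":0,"ay":6.9,"az":0},{"hand":0,"dx":0,"dy":0,"dz":0,"ax":0,"ay":6.9,"az":0},{"hand":0,"dx":0,"dy":0,"dz":0,"ax":0,"ay":6.9,"az":0},{"hand":0,"dx":0,"dy":0,"dz":0,"ax":0,"ay":6.9,"az":0},{"hand":0,"dx":0,"dy":0,"dz":0,"ax":0,"ay":6.9,"az":0}])

```text
time_s: 15.43
position: [0.5656, -0.1324, 0.1327]
tool_rot: [[-0.502, 0.0, 0.865], [-0.865, 0.0, -0.502], [-0.0, -1.0, 0.0]]
ft_force: [-0.0, -0.3, -0.0]
grip_width: -0.0
```

Call:
jog_arm(rows=[{"hand":0,"dx":0,"dy":0,"dz":0,"ax":0,"ay":6.9,"az":0},{"hand":0,"dx":0,"dy":0,"dz":0,"ax":0,"ay":6.9,"az":0},{"hand":0,"dx":0,"dy":2,"dz":0,"ax":0,"ay":0,"az":0},{"hand":0,"dx":0,"dy":2,"dz":0,"ax":0,"ay":0,"az":0},{"hand":0,"dx":0,"dy":0,"dz":0,"ax":0,"ay":0,"az":0}])

```text
time_s: 15.85
position: [0.5639, -0.1317, 0.0894]
tool_rot: [[-0.69, -0.005, 0.724], [-0.724, 0.003, -0.69], [0.002, -1.0, -0.006]]
ft_force: [-0.4, -0.2, -1.3]
grip_width: -0.0001
```

Run:
```python
from h import *
im=snap('top','top11');sc=snap('scene','scene11');crop(im,(60,90,320,260),'ct11');crop(sc,(180,105,360,240),'cs11')
b=(80,170,150,240)
rect('top',mask(im,b,(50,100,60),(85,255,255)),.003,'pad')
rect('top',mask(im,b,(0,120,100),(8,255,255)),.027,'red')
s=status.observe();p=s['position'];R=s['tool_rot'];print(p,np.degrees(np.arctan2(R[1,2],R[0,2])),s['grip_width'])
# brace axis from edges
m=mask(im,(225,135,300,212),(8,120,40),(17,255,140)); print(m.sum()/255)
for X in(p,p-R[:,1]*.015): print(proj('top',X),(proj('scene',X)-[180,105])*4.444)
```

```text
ct11 scale 3.076923076923077
cs11 scale 4.444444444444445
pad none
red none
[ 0.5655 -0.1326  0.0926] -43.59909937780611 0.0005332429676230742
0.0
[[296.0022 154.6543]] [[206.8851 450.7408]]
[[296.6143 153.0029]] [[205.9306 427.6712]]
```

View pics/ct11.png

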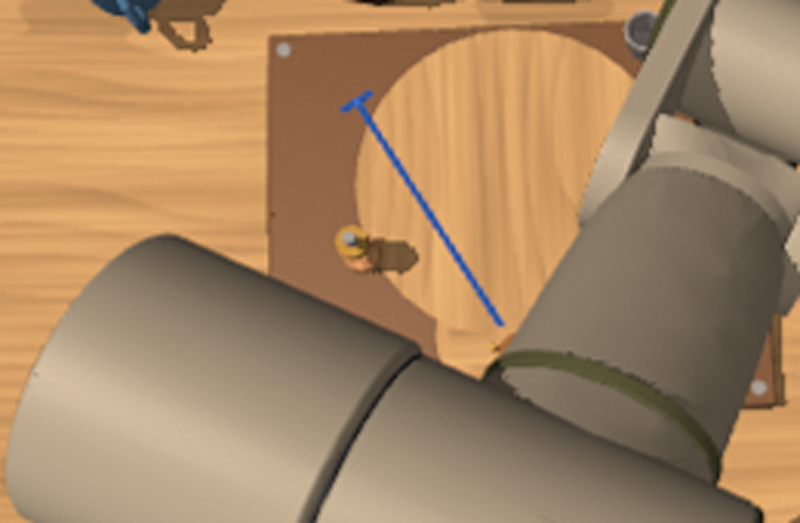

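View pics/cs11.png

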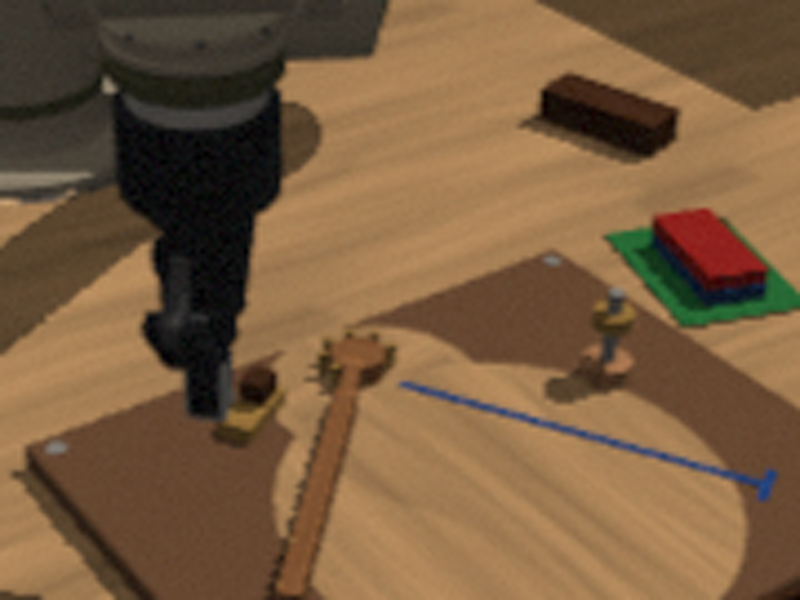

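The scene view shows the shut fingertip at (208,415), about 23 mm above the TCP estimate. So for a tip at z≈0.025 the TCP needs about 0.002. Lowering beside the brace.

Call:
jog_arm(rows=[{"hand":0,"dx":0,"dy":2,"dz":0,"ax":0,"ay":0,"az":0},{"hand":0,"dx":0,"dy":2.5,"dz":0,"ax":0,"ay":0,"az":0},{"hand":0,"dx":0,"dy":2.5,"dz":0,"ax":0,"ay":0,"az":0},{"hand":0,"dx":0,"dy":1,"dz":0,"ax":0,"ay":0,"az":0},{"hand":0,"dx":0,"dy":0.5,"dz":0,"ax":0,"ay":0,"az":0}])

```text
time_s: 16.37
position: [0.5655, -0.1329, 0.007]
tool_rot: [[-0.69, -0.001, 0.724], [-0.724, 0.0, -0.69], [0.0, -1.0, -0.001]]
ft_force: [-0.8, 1.0, -0.1]
grip_width: -0.0003
```

Call:
jog_arm(rows=[{"hand":0,"dx":0,"dy":0.2,"dz":0,"ax":0,"ay":0,"az":0},{"hand":0,"dx":0,"dy":0.1,"dz":0,"ax":0,"ay":0,"az":0},{"hand":0,"dx":0,"dy":0,"dz":0,"ax":0,"ay":0,"az":0},{"hand":0,"dx":0,"dy":0,"dz":0,"ax":0,"ay":0,"az":0},{"hand":0,"dx":0,"dy":0,"dz":0,"ax":0,"ay":0,"az":0}])

```text
time_s: 16.78
position: [0.5659, -0.1332, 0.0052]
tool_rot: [[-0.69, 0.001, 0.724], [-0.724, -0.001, -0.69], [-0.0, -1.0, 0.001]]
ft_force: [0.3, 0.2, -0.1]
grip_width: 0.0001
```

Run:
```python
from h import *
sc=snap('scene','scene12');crop(sc,(200,145,300,235),'cs12')
s=status.observe();p=s['position'];R=s['tool_rot'];print(p,np.degrees(np.arctan2(R[1,2],R[0,2])),s['ft_force'])
for b in(0,.02,.025): print((proj('scene',p-R[:,1]*b)-[200,145])*6.667)
for z in(.018,.034): print('brace tip pred',(proj('scene',[.452+.225*.723,.029-.225*.691,z])-[200,145])*6.667)
```

```text
cs12 scale 6.666666666666667
[ 0.5658 -0.1331  0.005 ] -43.6256061339754 [0.1754 0.4    0.6858]
[[183.8383 598.5513]]
[[182.1295 557.6217]]
[[181.6948 547.2102]]
brace tip pred [[267.8648 645.4497]]
brace tip pred [[267.4231 611.8743]]
```

View pics/cs12.png

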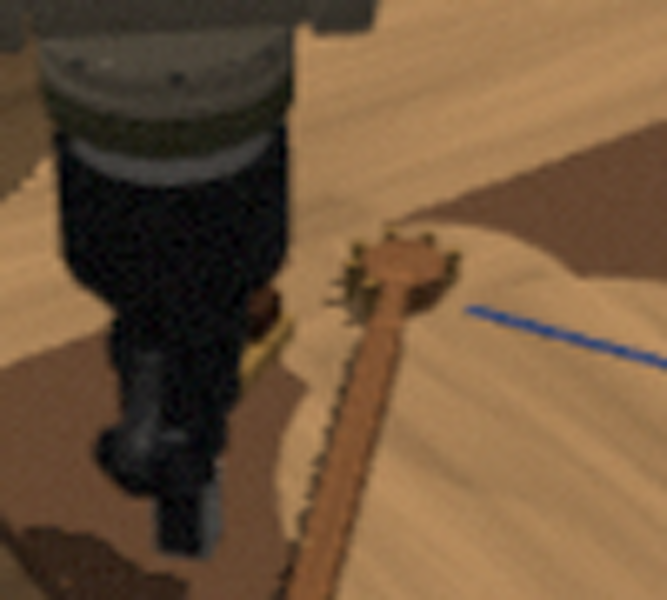

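The tip's lower edge is at (185,555), about z≈0.026, alongside the bar's free half. I'll go 3 mm lower and close up to the bar.

Call:
jog_arm(rows=[{"hand":0,"dx":0,"dy":0.2,"dz":0,"ax":0,"ay":0,"az":0},{"hand":0,"dx":-0.5,"dy":0.1,"dz":0,"ax":0,"ay":0,"az":0},{"hand":0,"dx":-0.7,"dy":0,"dz":0,"ax":0,"ay":0,"az":0},{"hand":0,"dx":-0.5,"dy":0,"dz":0,"ax":0,"ay":0,"az":0},{"hand":0,"dx":-0.3,"dy":0,"dz":0,"ax":0,"ay":0,"az":0}])

```text
time_s: 17.25
position: [0.58, -0.1178, 0.0013]
tool_rot: [[-0.689, 0.0, 0.724], [-0.724, -0.0, -0.689], [-0.0, -1.0, 0.0]]
ft_force: [-1.2, 0.4, 0.6]
grip_width: 0.0002
```

Call:
jog_arm(rows=[{"hand":0,"dx":-0.2,"dy":0,"dz":0,"ax":0,"ay":0,"az":0},{"hand":0,"dx":-0.2,"dy":0,"dz":0.01,"ax":0,"ay":0,"az":0},{"hand":0,"dx":-0.34,"dy":0,"dz":0.03,"ax":0,"ay":-1,"az":0},{"hand":0,"dx":-0.34,"dy":0,"dz":0.03,"ax":0,"ay":-1,"az":0},{"hand":0,"dx":-0.34,"dy":0,"dz":0.03,"ax":0,"ay":-1,"az":0}])

```text
time_s: 17.67
position: [0.5899, -0.1087, 0.0014]
tool_rot: [[-0.65, 0.0, 0.76], [-0.76, -0.0, -0.65], [0.0, -1.0, 0.0]]
ft_force: [-1.1, 0.7, -0.5]
grip_width: 0.0
```

Run:
```python
from h import *
sc=snap('scene','scene13');crop(sc,(200,145,300,235),'cs13')
s=status.observe();p=s['position'];R=s['tool_rot'];print(p,np.degrees(np.arctan2(R[1,2],R[0,2])),s['ft_force'])
```

```text
cs13 scale 6.666666666666667
[ 0.5903 -0.1083  0.0014] -40.44844619190026 [-0.4459  0.2118  0.1911]
```

View pics/cs13.png

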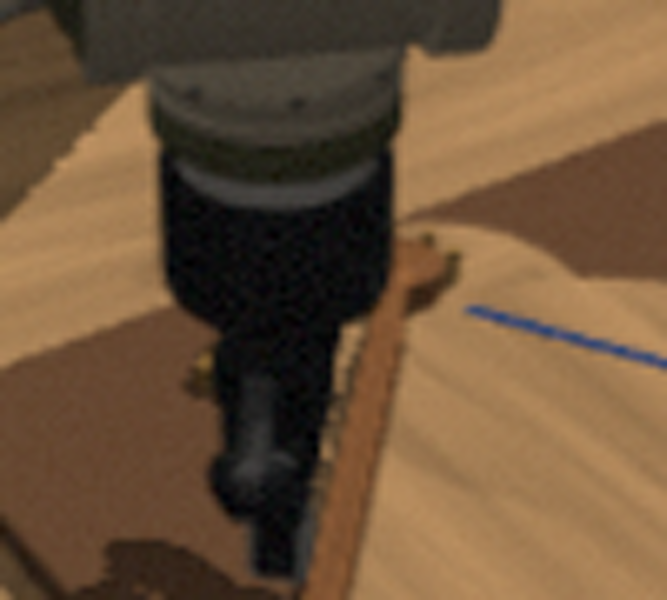

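The finger is against the bar near its free end, and the brace has started to turn. Continuing along the arc.

Call:
jog_arm(rows=[{"hand":0,"dx":-0.5,"dy":0,"dz":0.03,"ax":0,"ay":-1.5,"az":0},{"hand":0,"dx":-0.68,"dy":0,"dz":0.04,"ax":0,"ay":-2,"az":0},{"hand":0,"dx":-0.68,"dy":0,"dz":0.04,"ax":0,"ay":-2,"az":0},{"hand":0,"dx":-0.68,"dy":0,"dz":0.04,"ax":0,"ay":-2,"az":0},{"hand":0,"dx":-0.68,"dy":0,"dz":0.04,"ax":0,"ay":-2,"az":0}])

```text
time_s: 18.13
position: [0.611, -0.0835, 0.0013]
tool_rot: [[-0.514, 0.0, 0.858], [-0.858, -0.0, -0.514], [0.0, -1.0, 0.0]]
ft_force: [-0.1, -0.5, 0.2]
grip_width: 0.0
```

Call:
jog_arm(rows=[{"hand":0,"dx":-0.68,"dy":0,"dz":0.04,"ax":0,"ay":-2,"az":0},{"hand":0,"dx":-0.68,"dy":0,"dz":0.04,"ax":0,"ay":-2,"az":0},{"hand":0,"dx":-0.68,"dy":0,"dz":0.04,"ax":0,"ay":-2,"az":0},{"hand":0,"dx":-0.68,"dy":0,"dz":0.04,"ax":0,"ay":-2,"az":0},{"hand":0,"dx":-0.68,"dy":0,"dz":0.04,"ax":0,"ay":-2,"az":0}])

```text
time_s: 18.55
position: [0.6281, -0.0542, 0.0013]
tool_rot: [[-0.357, 0.0, 0.934], [-0.934, -0.0, -0.357], [-0.0, -1.0, 0.0]]
ft_force: [-0.1, -1.1, -0.4]
grip_width: 0.0002
```

Run:
```python
from h import *
sc=snap('scene','scene14');crop(sc,(190,105,350,235),'cs14')
s=status.observe();p=s['position'];R=s['tool_rot'];print(p,np.degrees(np.arctan2(R[1,2],R[0,2])),s['ft_force']); e=R.T@(p-[.452,.029,0]);print(e)
```

```text
cs14 scale 4.615384615384615
[ 0.6285 -0.0532  0.0013] -20.76706063279206 [ 0.8127  1.2121 -0.3727]
[ 0.0143 -0.0013  0.1941]
```

View pics/cs14.png

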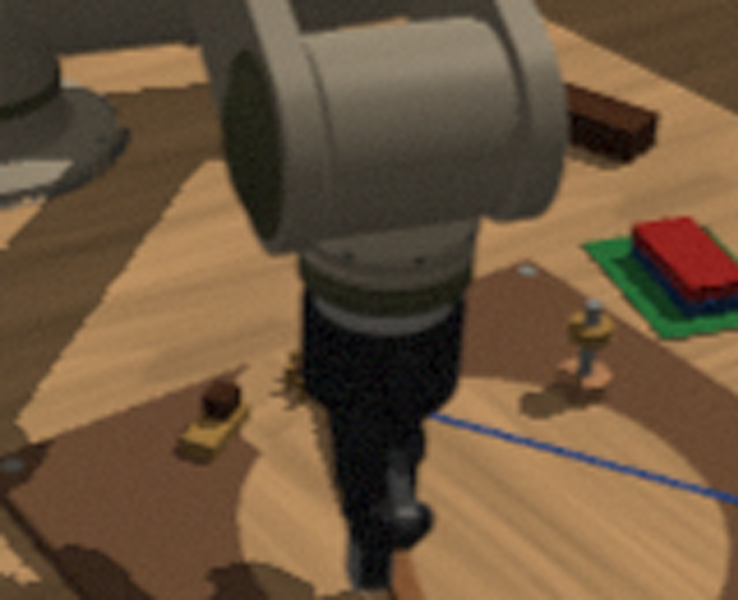

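The brace follows the finger (bar visible at (400,580)), with tiny forces. Continuing.

Call:
jog_arm(rows=[{"hand":0,"dx":-0.68,"dy":0,"dz":0.04,"ax":0,"ay":-2,"az":0},{"hand":0,"dx":-0.68,"dy":0,"dz":0.04,"ax":0,"ay":-2,"az":0},{"hand":0,"dx":-0.68,"dy":0,"dz":0.04,"ax":0,"ay":-2,"az":0},{"hand":0,"dx":-0.68,"dy":0,"dz":0.04,"ax":0,"ay":-2,"az":0},{"hand":0,"dx":-0.68,"dy":0,"dz":0.04,"ax":0,"ay":-2,"az":0}])

```text
time_s: 19.02
position: [0.6399, -0.0223, 0.0013]
tool_rot: [[-0.189, 0.0, 0.982], [-0.982, 0.0, -0.189], [-0.0, -1.0, 0.0]]
ft_force: [-0.7, -0.2, 0.4]
grip_width: -0.0005
```

Call:
jog_arm(rows=[{"hand":0,"dx":-0.68,"dy":0,"dz":0.04,"ax":0,"ay":-2,"az":0},{"hand":0,"dx":-0.68,"dy":0,"dz":0.04,"ax":0,"ay":-2,"az":0},{"hand":0,"dx":-0.68,"dy":0,"dz":0.04,"ax":0,"ay":-2,"az":0},{"hand":0,"dx":-0.68,"dy":0,"dz":0.04,"ax":0,"ay":-2,"az":0},{"hand":0,"dx":-0.68,"dy":0,"dz":0.04,"ax":0,"ay":-2,"az":0}])

```text
time_s: 19.43
position: [0.6459, 0.0111, 0.0013]
tool_rot: [[-0.016, -0.0, 1.0], [-1.0, -0.0, -0.016], [0.0, -1.0, -0.0]]
ft_force: [-0.1, 0.0, 0.1]
grip_width: 0.0004
```

Call:
jog_arm(rows=[{"hand":0,"dx":-0.68,"dy":0,"dz":0.04,"ax":0,"ay":-2,"az":0},{"hand":0,"dx":-0.68,"dy":0,"dz":0.04,"ax":0,"ay":-2,"az":0},{"hand":0,"dx":-0.68,"dy":0,"dz":0.04,"ax":0,"ay":-2,"az":0},{"hand":0,"dx":-0.68,"dy":0,"dz":0.04,"ax":0,"ay":-2,"az":0},{"hand":0,"dx":-0.68,"dy":0,"dz":0.04,"ax":0,"ay":-2,"az":0}])

```text
time_s: 19.85
position: [0.6461, 0.0451, 0.0013]
tool_rot: [[0.158, 0.0, 0.987], [-0.987, -0.0, 0.158], [0.0, -1.0, 0.0]]
ft_force: [-0.6, -0.2, -0.1]
grip_width: -0.0001
```

Call:
jog_arm(rows=[{"hand":0,"dx":-0.68,"dy":0,"dz":0.04,"ax":0,"ay":-2,"az":0},{"hand":0,"dx":-0.68,"dy":0,"dz":0.04,"ax":0,"ay":-2,"az":0},{"hand":0,"dx":-0.68,"dy":0,"dz":0.04,"ax":0,"ay":-2,"az":0},{"hand":0,"dx":-0.68,"dy":0,"dz":0.04,"ax":0,"ay":-2,"az":0},{"hand":0,"dx":0,"dy":0,"dz":0,"ax":0,"ay":0,"az":0}])

```text
time_s: 20.27
position: [0.6417, 0.0728, 0.0013]
tool_rot: [[0.294, -0.0, 0.956], [-0.956, 0.0, 0.294], [-0.0, -1.0, -0.0]]
ft_force: [-0.3, 1.1, 0.1]
grip_width: 0.0002
```

Run:
```python
from h import *
im=snap('top','top15');sc=snap('scene','scene15');crop(im,(140,90,320,235),'ct15');crop(sc,(190,105,370,235),'cs15')
s=status.observe();p=s['position'];R=s['tool_rot'];print(p,np.degrees(np.arctan2(R[1,2],R[0,2])),s['ft_force']); e=R.T@(p-[.452,.029,0]);print(e)
```

```text
ct15 scale 4.137931034482759
cs15 scale 4.444444444444445
[0.642  0.0716 0.0013] 16.89448603010139 [-0.1447 -0.2582  0.0321]
[ 0.0145 -0.0013  0.1942]
```

View pics/cs15.png

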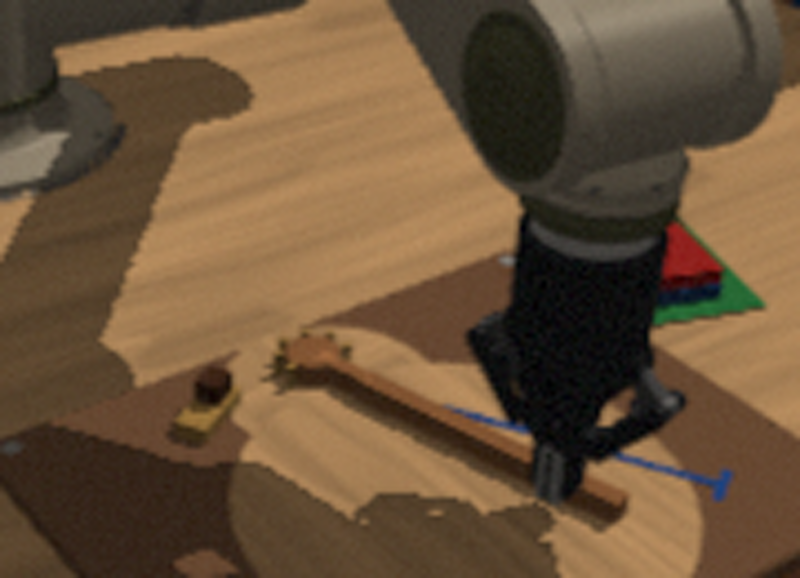

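View pics/ct15.png

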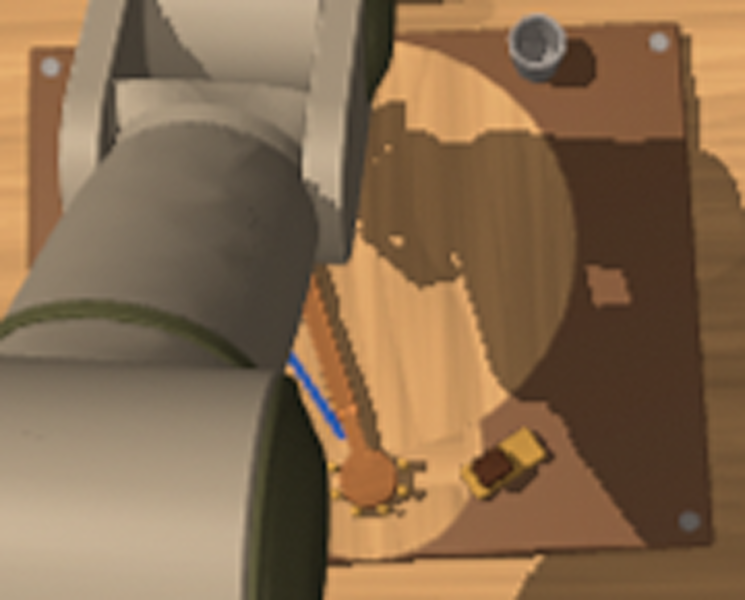

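Scene view: the heel is in the ring at (312,352), the bar runs to the tip at (622,498), and the mark's end is at (722,485). I'll measure the remaining angle in this view.

```bash
cat > m.py <<'E'
from h import *
def line_ang(n,im,box,origin=None):
    m=mask(im,box,(100,100,40),(130,255,255)); ys,xs=np.nonzero(m); w=cast(n,np.c_[xs,ys],.018)[:,:2]
    v=cv2.fitLine(w.astype(np.float32),cv2.DIST_HUBER,0,1e-4,1e-4).ravel(); return np.degrees(np.arctan2(v[1]*np.sign(v[0]),abs(v[0]))),v
E
python3 - <<'E'
from m import *
sc0=cv2.cvtColor(cv2.imread('pics/scene0.png'),cv2.COLOR_BGR2RGB)
im0=cv2.cvtColor(cv2.imread('pics/top0.png'),cv2.COLOR_BGR2RGB)
def la(n,im,b):
    a,v=line_ang(n,im,b); print(n,a,v); return a,v
a,v=la('scene',sc0,(265,185,349,220)); 
b,w=la('top',im0,(182,130,226,197))
q=lambda x,y:(x/4.4444+190,y/4.4444+105)
h=cast('scene',q(312,352),.034)[0,:2]; t=cast('scene',q(620,493),.034)[0,:2]; print(h,t,np.linalg.norm(t-h),np.degrees(np.arctan2(*(t-h)[::-1])))
print('socket off line, scene',np.cross(np.r_[v[:2]*np.sign(v[0])],h-v[2:]))
E
```

```text
scene 32.281673 [0.8454 0.5341 0.5865 0.1142]
top 32.26817 [0.8456 0.5339 0.5643 0.1035]
[0.4615 0.0306] [0.6678 0.1011] 0.2180227371062058 18.874708386373793
socket off line, scene -0.003950109804045934<stdin>:10: DeprecationWarning: Arrays of 2-dimensional vectors are deprecated. Use arrays of 3-dimensional vectors instead. (deprecated in NumPy 2.0)
```

About 13.5° to go (brace ≈18.9°, mark 32.3° in both cameras). Advancing 11°, slower.

Call:
jog_arm(rows=[{"hand":0,"dx":-0.34,"dy":0,"dz":0.02,"ax":0,"ay":-1,"az":0},{"hand":0,"dx":-0.51,"dy":0,"dz":0.03,"ax":0,"ay":-1.5,"az":0},{"hand":0,"dx":-0.51,"dy":0,"dz":0.03,"ax":0,"ay":-1.5,"az":0},{"hand":0,"dx":-0.51,"dy":0,"dz":0.03,"ax":0,"ay":-1.5,"az":0},{"hand":0,"dx":-0.51,"dy":0,"dz":0.03,"ax":0,"ay":-1.5,"az":0}])

```text
time_s: 20.78
position: [0.6353, 0.0948, 0.0014]
tool_rot: [[0.407, 0.0, 0.913], [-0.913, 0.0, 0.407], [-0.0, -1.0, 0.0]]
ft_force: [-0.9, 0.5, -0.1]
grip_width: 0.0005
```

Call:
jog_arm(rows=[{"hand":0,"dx":-0.34,"dy":0,"dz":0.02,"ax":0,"ay":-1,"az":0},{"hand":0,"dx":-0.34,"dy":0,"dz":0.02,"ax":0,"ay":-1,"az":0},{"hand":0,"dx":-0.34,"dy":0,"dz":0.02,"ax":0,"ay":-1,"az":0},{"hand":0,"dx":-0.34,"dy":0,"dz":0.02,"ax":0,"ay":-1,"az":0},{"hand":0,"dx":0,"dy":0,"dz":0,"ax":0,"ay":0,"az":0}])

```text
time_s: 21.2
position: [0.63, 0.1075, 0.0013]
tool_rot: [[0.469, -0.0, 0.883], [-0.883, 0.0, 0.469], [-0.0, -1.0, -0.0]]
ft_force: [-0.5, -0.1, -0.4]
grip_width: -0.0001
```

Run:
```python
from h import *
im=snap('top','top16');sc=snap('scene','scene16');crop(im,(140,90,320,235),'ct16');crop(sc,(230,165,370,240),'cs16')
s=status.observe();p=s['position'];R=s['tool_rot'];print(p,np.degrees(np.arctan2(R[1,2],R[0,2])),s['ft_force']); e=R.T@(p-[.452,.029,0]);print(e)
```

```text
ct16 scale 4.137931034482759
cs16 scale 5.714285714285714
[0.6303 0.1069 0.0013] 27.87869511472578 [-0.3369  0.2693 -0.032 ]
[ 0.0145 -0.0013  0.194 ]
```

View pics/cs16.png

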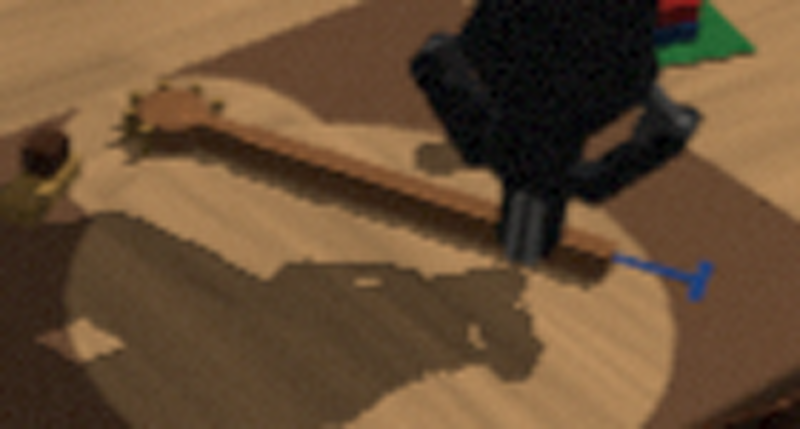

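View pics/ct16.png

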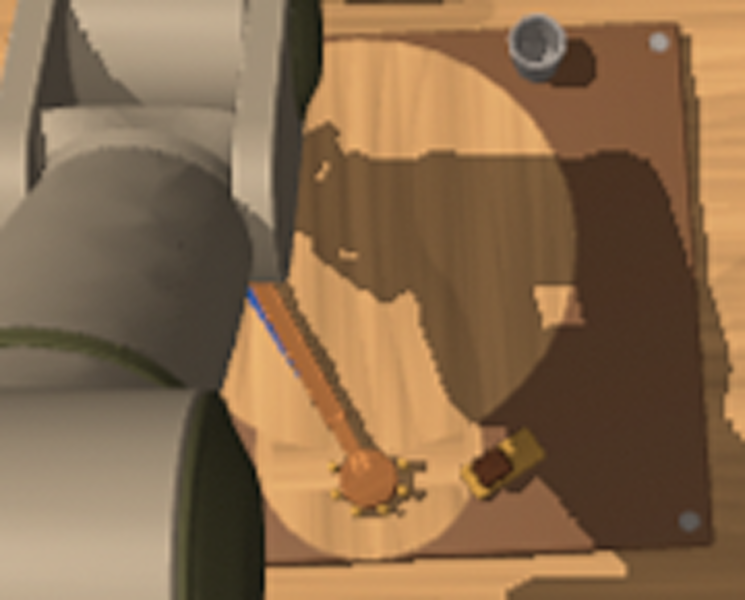

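```bash
cat >> m.py <<'E'
def brace_ang(n,im,box):
    h=cv2.cvtColor(im,cv2.COLOR_RGB2HSV); 
    return h
E
python3 - <<'E'
from m import *
im=cv2.cvtColor(cv2.imread('pics/top16.png'),cv2.COLOR_BGR2RGB);h=cv2.cvtColor(im,cv2.COLOR_RGB2HSV)
for y in(165,175,185,206): print(y,[(x,*map(int,h[y,x])) for x in range(198+ (y-160)//2,224+(y-160)//2,1)] if y<200 else [(x,*map(int,h[y,x])) for x in range(215,245,2)])
q=lambda x,y:(x/5.7143+230,y/5.7143+165)
H=cast('scene',q(174,107),.034)[0,:2]; t=cast('scene',q(608,246),.034)[0,:2]; print(H,t,np.linalg.norm(t-H),np.degrees(np.arctan2(*(t-H)[::-1])))
E
```

```text
165 [(200, 15, 141, 221), (201, 15, 125, 225), (202, 125, 68, 161), (203, 134, 60, 128), (204, 12, 144, 159), (205, 13, 172, 165), (206, 13, 166, 164), (207, 13, 167, 166), (208, 13, 168, 170), (209, 13, 167, 162), (210, 14, 143, 130), (211, 15, 131, 111), (212, 15, 132, 145), (213, 15, 134, 198), (214, 15, 133, 209), (215, 15, 134, 204), (216, 16, 135, 194), (217, 15, 134, 188), (218, 16, 133, 191), (219, 15, 136, 199), (220, 15, 135, 202), (221, 15, 134, 204), (222, 15, 132, 208), (223, 16, 134, 201), (224, 15, 133, 199), (225, 15, 134, 204)]
175 [(205, 16, 131, 227), (206, 16, 135, 228), (207, 14, 118, 214), (208, 0, 29, 148), (209, 11, 121, 179), (210, 13, 172, 179), (211, 13, 168, 165), (212, 13, 171, 166), (213, 13, 167, 169), (214, 13, 169, 174), (215, 14, 155, 123), (216, 15, 131, 99), (217, 15, 130, 102), (218, 15, 131, 97), (219, 15, 133, 182), (220, 15, 134, 208), (221, 15, 135, 206), (222, 15, 132, 210), (223, 15, 134, 206), (224, 15, 134, 203), (225, 16, 135, 206), (226, 15, 134, 208), (227, 16, 134, 205), (228, 15, 134, 215), (229, 16, 132, 222), (230, 16, 133, 219)]
18
[... 238 characters left out ...]
, 14, 144, 124), (222, 15, 131, 111), (223, 16, 133, 107), (224, 15, 134, 188), (225, 15, 134, 213), (226, 15, 134, 210), (227, 15, 133, 209), (228, 15, 135, 206), (229, 15, 133, 207), (230, 15, 133, 218), (231, 16, 133, 214), (232, 16, 135, 217), (233, 15, 134, 219), (234, 15, 135, 216), (235, 15, 133, 214)]
206 [(215, 16, 131, 227), (217, 16, 131, 227), (219, 16, 132, 228), (221, 15, 136, 229), (223, 13, 168, 167), (225, 13, 168, 172), (227, 13, 167, 169), (229, 13, 168, 167), (231, 13, 167, 171), (233, 13, 166, 169), (235, 13, 168, 146), (237, 15, 132, 116), (239, 15, 135, 117), (241, 15, 134, 217), (243, 16, 133, 223)]
[0.46   0.0325] [0.6536 0.1379] 0.22051036994092477 28.56359136352077
```

```bash
cat >> m.py <<'E'
def brace_top(im,box,heelc=(229,206)):
    m=mask(im,box,(11,152,60),(14,255,195))
    n,l,s,c=cv2.connectedComponentsWithStats(m,connectivity=8); k=1+np.argmax(s[1:,4])
    ys,xs=np.nonzero(l==k); w=cast('top',np.c_[xs,ys],.034)[:,:2]
    d=np.linalg.norm(w-cast('top',heelc,.034)[0,:2],axis=1); b=w[d>.045]
    v=cv2.fitLine(b.astype(np.float32),cv2.DIST_L2,0,1e-4,1e-4).ravel(); v[:2]*=np.sign(v[0])
    hc=cv2.minEnclosingCircle((w[d<.02]*1000).astype(np.float32))
    print('bar ang',np.degrees(np.arctan2(v[1],v[0])),'pt',v[2:],'n',len(b),'maxr',d.max(),'heel',hc)
    return v
E
python3 - <<'E'
from m import *
im=cv2.cvtColor(cv2.imread('pics/top16.png'),cv2.COLOR_BGR2RGB)
v=brace_top(im,(195,158,245,216))
im0=cv2.cvtColor(cv2.imread('pics/top0.png'),cv2.COLOR_BGR2RGB)
a,w=line_ang('top',im0,(182,130,226,197))
# heel by line: project bar pt at r=.. ; offset of mark line from heel
h=cast('top',(229.3,205.8),.034)[0,:2]; n=np.array([-w[1],w[0]]); print('heel vs line',n@(h-w[2:]), 'bar axis vs heel',np.array([-v[1],v[0]])@(h-v[2:]))
E
```

```text
bar ang 28.070242 pt [0.5304 0.075 ] n 179 maxr 0.14001646723584843 heel ((451.8911437988281, 34.32843780517578), 18.02480697631836)
heel vs line 0.00024036351228897025 bar axis vs heel -0.00037862793528853367
```

The bar is at 28.1° (top) and 28.6° (scene), the mark at 32.3°. Pushing another 3.8° slowly, then measuring.

Call:
jog_arm(rows=[{"hand":0,"dx":-0.27,"dy":0,"dz":0.02,"ax":0,"ay":-0.8,"az":0},{"hand":0,"dx":-0.27,"dy":0,"dz":0.02,"ax":0,"ay":-0.8,"az":0},{"hand":0,"dx":-0.27,"dy":0,"dz":0.02,"ax":0,"ay":-0.8,"az":0},{"hand":0,"dx":-0.27,"dy":0,"dz":0.02,"ax":0,"ay":-0.8,"az":0},{"hand":0,"dx":-0.2,"dy":0,"dz":0.01,"ax":0,"ay":-0.6,"az":0}])

```text
time_s: 21.72
position: [0.6247, 0.1188, 0.0013]
tool_rot: [[0.526, -0.0, 0.85], [-0.85, 0.0, 0.526], [-0.0, -1.0, -0.0]]
ft_force: [0.5, -0.3, 0.1]
grip_width: -0.0003
```

Call:
jog_arm(rows=[{"hand":0,"dx":0,"dy":0,"dz":0,"ax":0,"ay":0,"az":0},{"hand":0,"dx":0,"dy":0,"dz":0,"ax":0,"ay":0,"az":0},{"hand":0,"dx":0,"dy":0,"dz":0,"ax":0,"ay":0,"az":0},{"hand":0,"dx":0,"dy":0,"dz":0,"ax":0,"ay":0,"az":0},{"hand":0,"dx":0,"dy":0,"dz":0,"ax":0,"ay":0,"az":0}])

```text
time_s: 22.13
position: [0.6248, 0.1184, 0.0013]
tool_rot: [[0.525, -0.0, 0.851], [-0.851, -0.0, 0.525], [-0.0, -1.0, -0.0]]
ft_force: [-0.7, -0.5, -0.1]
grip_width: -0.0001
```

Run:
```python
from m import *
im=snap('top','top17');sc=snap('scene','scene17');crop(sc,(230,165,370,240),'cs17')
brace_top(im,(190,158,245,216)); 
s=status.observe();p=s['position'];R=s['tool_rot'];print(p,np.degrees(np.arctan2(R[1,2],R[0,2])),s['ft_force'])
```

```text
cs17 scale 5.714285714285714
bar ang 32.5417 pt [0.5283 0.0813] n 198 maxr 0.14099386315211118 heel ((451.7921142578125, 34.16035079956055), 17.842565536499023)
[0.6249 0.1184 0.0013] 31.66316613369977 [-0.7367  0.2296  0.041 ]
```

View pics/cs17.png

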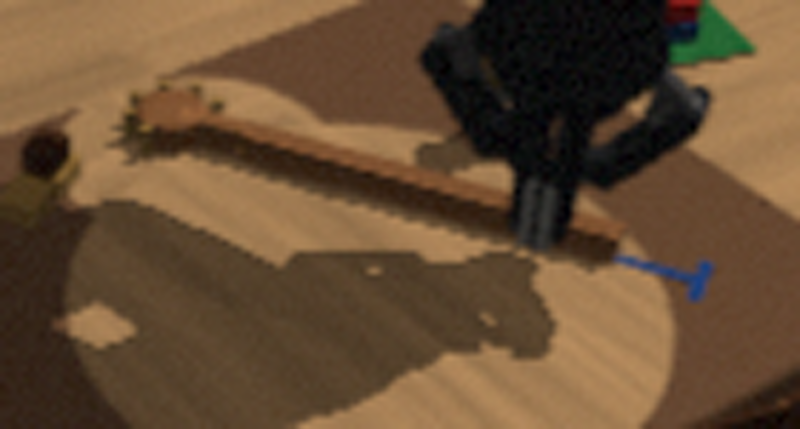

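The bar reads about 32.5° and sits on the line. I'll back off, rise and clear the view to check.

Call:
jog_arm(rows=[{"hand":0,"dx":0.5,"dy":0,"dz":0,"ax":0,"ay":0,"az":0},{"hand":0,"dx":1.2,"dy":0,"dz":0,"ax":0,"ay":0,"az":0},{"hand":0,"dx":1.5,"dy":-0.5,"dz":0,"ax":0,"ay":0,"az":0},{"hand":0,"dx":1.5,"dy":-2,"dz":0,"ax":0,"ay":0,"az":0},{"hand":0,"dx":1,"dy":-3,"dz":0,"ax":0,"ay":0,"az":0}])

```text
time_s: 22.65
position: [0.6547, 0.0674, 0.0548]
tool_rot: [[0.524, -0.005, 0.852], [-0.852, -0.0, 0.524], [-0.002, -1.0, -0.004]]
ft_force: [-0.5, 0.5, 0.5]
grip_width: -0.0001
```

Call:
jog_arm(rows=[{"hand":0,"dx":1,"dy":-3.5,"dz":0,"ax":0,"ay":0,"az":0},{"hand":0,"dx":2,"dy":-3.5,"dz":-1,"ax":0,"ay":0,"az":0},{"hand":0,"dx":2,"dy":-3.5,"dz":-1.5,"ax":0,"ay":0,"az":0},{"hand":0,"dx":2,"dy":-3.5,"dz":-1.5,"ax":0,"ay":0,"az":0},{"hand":0,"dx":2,"dy":-1,"dz":-1.5,"ax":0,"ay":0,"az":0}])

```text
time_s: 23.07
position: [0.6571, -0.0368, 0.2108]
tool_rot: [[0.525, 0.009, 0.851], [-0.851, -0.002, 0.525], [0.007, -1.0, 0.007]]
ft_force: [0.3, 0.0, -0.1]
grip_width: -0.0002
```

Call:
jog_arm(rows=[{"hand":0,"dx":2.5,"dy":0,"dz":-1.5,"ax":0,"ay":0,"az":0},{"hand":0,"dx":2.5,"dy":0,"dz":-1.5,"ax":0,"ay":0,"az":0},{"hand":0,"dx":2.5,"dy":0,"dz":-1.5,"ax":0,"ay":0,"az":0},{"hand":0,"dx":2.5,"dy":0,"dz":-1.5,"ax":0,"ay":0,"az":0},{"hand":0,"dx":2.5,"dy":0,"dz":-1.5,"ax":0,"ay":0,"az":0}])

```text
time_s: 23.48
position: [0.6569, -0.1829, 0.2047]
tool_rot: [[0.524, 0.001, 0.852], [-0.852, -0.0, 0.524], [0.001, -1.0, 0.0]]
ft_force: [0.3, 0.1, 0.0]
grip_width: -0.0001
```

Call:
jog_arm(rows=[{"hand":0,"dx":2.5,"dy":0,"dz":-1.5,"ax":0,"ay":0,"az":0},{"hand":0,"dx":2.5,"dy":0,"dz":-1.5,"ax":0,"ay":0,"az":0},{"hand":0,"dx":2.5,"dy":0,"dz":-1.5,"ax":0,"ay":0,"az":0},{"hand":0,"dx":2.5,"dy":0,"dz":-1.5,"ax":0,"ay":0,"az":0},{"hand":0,"dx":0,"dy":0,"dz":0,"ax":0,"ay":0,"az":0}])

```text
time_s: 23.9
position: [0.6572, -0.3035, 0.2034]
tool_rot: [[0.52, -0.001, 0.854], [-0.854, -0.001, 0.52], [0.001, -1.0, -0.001]]
ft_force: [-0.2, 0.8, -0.9]
grip_width: 0.0
```

Run:
```python
from m import *
im=snap('top','top18');sc=snap('scene','scene18');crop(im,(60,90,320,260),'ct18');crop(sc,(210,135,370,240),'cs18')
brace_top(im,(165,110,245,216)); print(line_ang('top',im,(165,110,190,150)),line_ang('scene',sc,(265,185,360,225)))
b=(80,170,150,240)
rect('top',mask(im,b,(50,100,30),(85,255,255))|mask(im,b,(0,120,60),(8,255,255))|mask(im,b,(100,80,20),(130,255,255)),.003,'pad')
rect('top',mask(im,b,(0,120,100),(8,255,255)),.027,'red')
b=(310,135,375,185)
rect('scene',mask(sc,b,(0,120,70),(8,255,255))|mask(sc,b,(172,120,70),(180,255,255)),.027,'red')
print(status.observe()['position'])
```

```text
ct18 scale 3.076923076923077
cs18 scale 5.0
bar ang 19.014515 pt [0.6335 0.1487] n 35 maxr 0.22603375172846155 heel ((0.0, 0.0), 0.0)
(np.float32(32.531643), array([0.8431, 0.5378, 0.6699, 0.1707], dtype=float32)) (np.float32(28.481031), array([0.879 , 0.4769, 0.6733, 0.168 ], dtype=float32))
pad top c [459.5879 333.0288] size [ 98.5387 128.2113] long ang 163.72328
red top c [461.6681 331.4472] size [46.2511 89.2932] long ang 163.76399
red scene c [467.0046 325.0605] size [47.0198 90.4178] long ang 164.32703
[ 0.658  -0.2987  0.2039]
```

View pics/ct18.png

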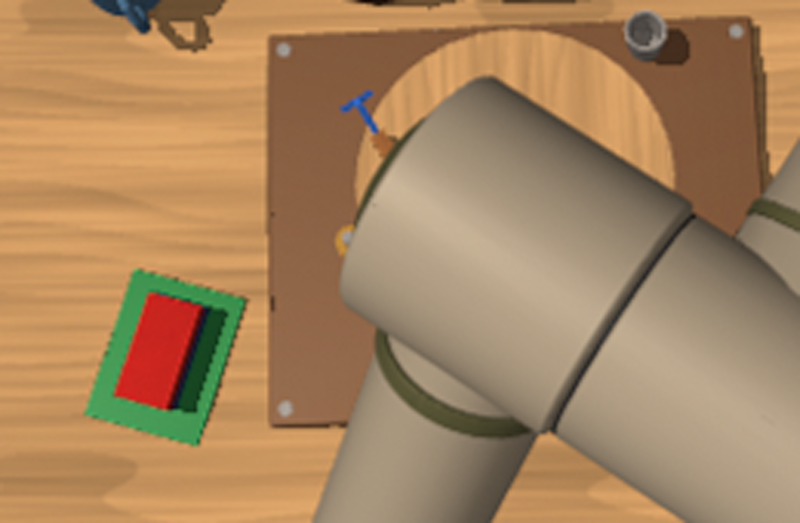

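View pics/cs18.png

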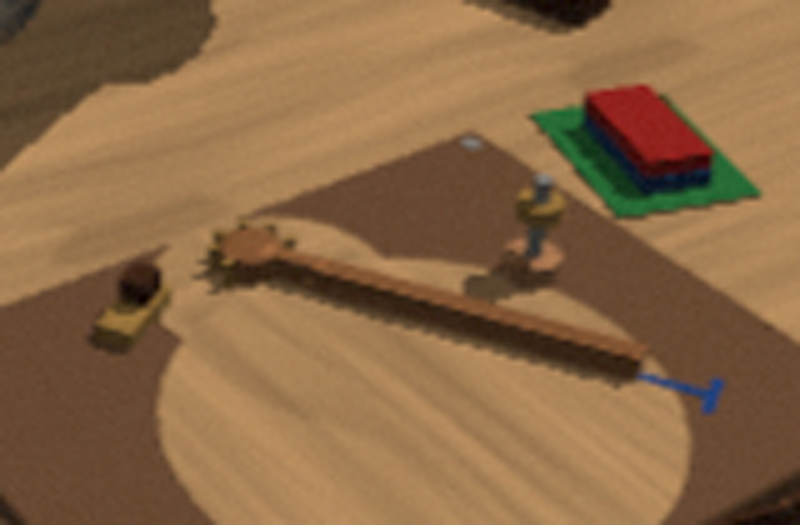

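The pile is within about 3 mm of the pad's centre in both views and square to it. The brace lies along the line with its heel in the ring, but the elbow hides it from above. Moving aside for a final top view.

Call:
jog_arm(rows=[{"hand":0,"dx":0.5,"dy":-0.5,"dz":-1.5,"ax":0,"ay":0,"az":0},{"hand":0,"dx":0.5,"dy":-0.5,"dz":-2.5,"ax":0,"ay":0,"az":0},{"hand":0,"dx":0.5,"dy":-0.5,"dz":-2.5,"ax":0,"ay":0,"az":0},{"hand":0,"dx":0.5,"dy":-0.5,"dz":-2.5,"ax":0,"ay":0,"az":0},{"hand":0,"dx":0.5,"dy":-0.5,"dz":-2.5,"ax":0,"ay":0,"az":0}])

```text
time_s: 24.42
position: [0.5727, -0.3784, 0.2304]
tool_rot: [[0.526, 0.001, 0.85], [-0.85, -0.001, 0.526], [0.001, -1.0, 0.0]]
ft_force: [-0.0, -0.3, -0.3]
grip_width: -0.0002
```

Call:
jog_arm(rows=[{"hand":0,"dx":0.5,"dy":0,"dz":-2.5,"ax":0,"ay":0,"az":0},{"hand":0,"dx":0.5,"dy":0,"dz":-2.5,"ax":0,"ay":0,"az":0},{"hand":0,"dx":0.5,"dy":0,"dz":-2.5,"ax":0,"ay":0,"az":0},{"hand":0,"dx":0.5,"dy":0,"dz":-2.5,"ax":0,"ay":0,"az":0},{"hand":0,"dx":0.5,"dy":0,"dz":-2.5,"ax":0,"ay":0,"az":0}])

```text
time_s: 24.83
position: [0.4794, -0.4653, 0.2302]
tool_rot: [[0.526, 0.001, 0.851], [-0.851, -0.001, 0.526], [0.001, -1.0, -0.0]]
ft_force: [0.4, -0.0, 0.9]
grip_width: 0.0
```

Call:
jog_arm(rows=[{"hand":0,"dx":0.5,"dy":0,"dz":-2.5,"ax":0,"ay":0,"az":0},{"hand":0,"dx":0.5,"dy":0,"dz":-2.5,"ax":0,"ay":0,"az":0},{"hand":0,"dx":0.5,"dy":0,"dz":-1.5,"ax":0,"ay":0,"az":0},{"hand":0,"dx":0.5,"dy":0,"dz":-0.5,"ax":0,"ay":0,"az":0},{"hand":0,"dx":0,"dy":0,"dz":0,"ax":0,"ay":0,"az":0}])

```text
time_s: 25.25
position: [0.4312, -0.5196, 0.2293]
tool_rot: [[0.524, 0.0, 0.852], [-0.852, -0.0, 0.524], [0.0, -1.0, 0.0]]
ft_force: [0.6, -0.1, 0.1]
grip_width: -0.0001
```

Run:
```python
from m import *
im=snap('top','top19');crop(im,(140,90,320,235),'ct19')
brace_top(im,(165,110,245,216))
print(status.observe()['position'])
```

```text
ct19 scale 4.137931034482759
bar ang 32.296406 pt [0.5642 0.1039] n 379 maxr 0.22603375172846155 heel ((451.8911437988281, 34.32843780517578), 18.02480697631836)
[ 0.432  -0.5186  0.2292]
```

View pics/ct19.png

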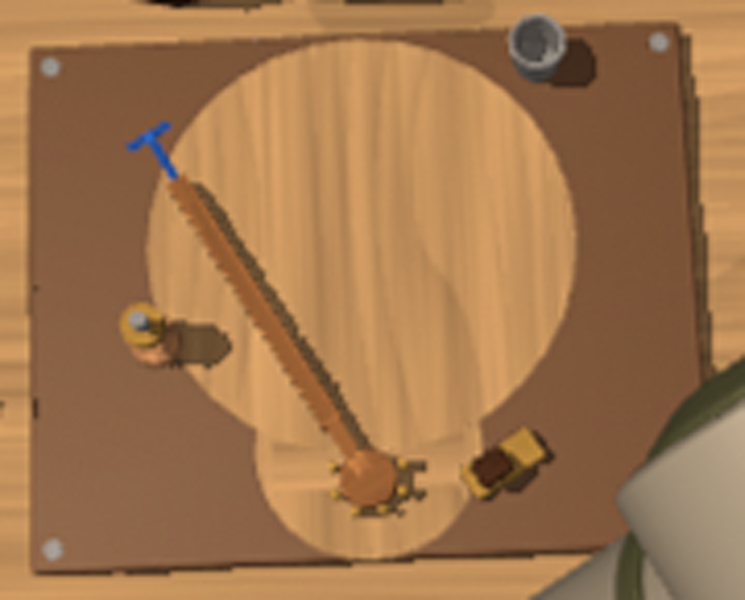

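The bar measures 32.3° against the mark's 32.3°, with axes within half a millimetre. The heel is in the ring at (368,478) and the bystanders haven't moved. Handing in.

```bash
python3 -c "
from rig import job; print(job.close_job())"
```

```text
the job is handed in; nothing more can be done
None
```

The job is done and handed in at about 25 s. I lifted both plates together and set them as one pile on the pad. Then I swung the brace onto the blue line by pushing near its free end with the shut fingers.

**Brace:** The last top view puts the bar at 32.3°, the same as the mark, with the two axes within about 0.5 mm. The heel is still in the pin ring, and the brace was only pushed, never gripped or lifted.

**Plates:** The pile lies square to the pad, red on blue. Its offset from the pad's centre is about 2.6 mm in the top view and 3.6 mm in the scene view. I took no further look at the plates after the arm's last move aside, which went to the other side of the board.

**Bystanders:** The clamp, tin and plane stand where they did. I did not check the glue bottle or screwdriver at the end, but the arm passed above the bottle and felt no contact.

**Disagreements:**
- **Fingertip height:** The fingertips stood about 20 mm higher than the TCP reading implied. My first closing was therefore in empty air above the red plate, and I set heights by picture and force after that.
- **Cameras:** The two cameras differ by about 5 mm in absolute position. I used offsets between the plates and the pad measured within each view.
- **Mark in the scene view:** A fit to the short stub of line still showing past the brace gave 28.5°. I discounted it, because the full line had read 32.3° in both cameras.

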